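# Clear the measuring board and tape off a stretcher bar

### The job

First throw every wood offcut and paper ball from the measuring board into the grey waste bin. Then lay the stretcher bar flat between the two guide lines with one end up against the stop block and let go of it; pull the tape's hook out until its outer face is level with the bar's far end, hold it there for about a second and let the blade go fully home. Leave the bar lying in place and do not disturb the paint cups and the bottle.

Things in the scene. Friction and masses are not known exactly. Their poses are not given: they have to be found in the camera images.
- board: Grey-painted measuring board fixed to the bench, 200 (x) x 380 (y) x 18 mm; origin at the centre of its underside, x across, y lengthwise, top at z = 18 mm. Two dark guide lines run lengthwise on it at x = -61 and -19 mm, from y = -130 to 85 mm: the bar lies between them (lane middle x = -40 mm). Ticks 20 mm apart lie at x = 82 mm.
- board_stop (a point): Point on the board's top at the middle of the stop face that the bar's end goes against, at x = -40, y = 85 mm on the board; axes as the board's. The steel stop block, 50 (x) x 20 (y) mm and 16 mm high above the board, closes the +y end of the lane; the bar lies on its -y side.
- tape_case (a point): Top centre of the black tape-measure case fixed on the board, 40 (x) x 60 (y) mm, 56 mm high above the board, its centre at x = 45, y = 155 mm on the board; axes as the board's. The yellow blade (16 mm wide, about 14 mm above the board) runs out of it to the board's -y along x = 45 mm.
- tape (a joint): How far the sprung tape blade is pulled out, m: 0 = fully home, largest 0.24. A spring draws it home, 1.5 N at 0 and 4.5 N at 0.20, damped (let go, it runs home in about a second). At 0 the outer face of the hook is level with the face of the stop block, so the reading is the length from that face.
- tape_hook (a point): Steel hook plate at the blade's end, upright, 24 mm wide (board x), 8 mm thick (board y), from 4 to 44 mm above the board. This point is the middle of its outer (-y) face, 30 mm above the board; the plate reaches 8 mm from it to +y. When home, 32 mm are free between plate and case. Axes as the board's; pulled out, it moves to -y.
- bin: Grey open waste bin, fixed to the bench, outside 240 (x) x 170 (y) x 110 mm high, walls and floor 5 mm; origin at the centre of its underside. It may stand to the left or the right of the board.
- bar: Pale wooden stretcher bar, loose, 200 (x) x 30 (y) x 18 mm (z), 80 g; origin at the centre of its underside, x lengthwise. Both ends are alike. It starts lying on the bench on the side of the board away from the bin.
- bar_mid (a point): Centre of the bar's body (9 mm above its underside), axes as the bar's.
- offcut0: Loose scrap: wood batten end 50 (x) x 28 (y) x 22 mm, 20 g; origin at the centre of its underside. Each scrap may be absent.
- offcut1: Loose scrap: wood batten end 44 (x) x 30 (y) x 18 mm, 18 g; origin at the centre of its underside.
- offcut2: Loose scrap: wood block 38 (x) x 36 (y) x 18 mm, 18 g; origin at the centre of its underside.
- offcut3: Loose scrap: wood batten end 44 (x) x 28 (y) x 22 mm, its +x end cut to a point from x = 8 mm to x = 22 mm, 18 g; origin at the centre of its underside.
- paper0: Loose scrap: hard crumpled paper ball about 37 mm across, 12 g; origin at its foot as built, its centre 18 mm along its own z.
- paper1: Loose scrap: a second paper ball, the same.
- cup_a: Bystander: whitish paint cup, 66 mm across, 70 mm high; origin at the centre of its underside.
- cup_b: Bystander: a second white paint cup, the same.
- paint: Bystander: white paint bottle, 68 mm across, 170 mm high; origin at the centre of its underside.

How it is judged:
On the way, in this order (a step that is already met when the one before it is completed fails the run):
1. every scrap present is in the bin, let go (x of offcut0 in the frame of bin between -0.118 and 0.118 m and y of offcut0 in the frame of bin between -0.083 and 0.083 m and z of offcut0 in the frame of bin between -0.005 and 0.105 m and contact force between each of offcut0, offcut1, offcut2, offcut3, paper0, paper1 and the fingers below 0.1 N and x of offcut1 in the frame of bin between -0.118 and 0.118 m and y of offcut1 in the frame of bin between -0.083 and 0.083 m and z of offcut1 in the frame of bin between -0.005 and 0.105 m and x of offcut2 in the frame of bin between -0.118 and 0.118 m and y of offcut2 in the frame of bin between -0.083 and 0.083 m and z of offcut2 in the frame of bin between -0.005 and 0.105 m and x of offcut3 in the frame of bin between -0.118 and 0.118 m and y of offcut3 in the frame of bin between -0.083 and 0.083 m and z of offcut3 in the frame of bin between -0.005 and 0.105 m and x of paper0 in the frame of bin between -0.118 and 0.118 m and y of paper0 in the frame of bin between -0.083 and 0.083 m and z of paper0 in the frame of bin between -0.005 and 0.105 m and x of paper1 in the frame of bin between -0.118 and 0.118 m and y of paper1 in the frame of bin between -0.083 and 0.083 m and z of paper1 in the frame of bin between -0.005 and 0.105 m), for 0.2 s.
2. the bar lies flat between the guide lines, one end against the stop, let go (x of bar_mid in the frame of board between -0.052 and -0.028 m and y of bar_mid in the frame of board_stop between -0.109 and -0.094 m and z of bar_mid in the frame of board between 0.022 and 0.036 m and angle between the x axis of bar and the y axis of board, either way round below 0.07 rad and contact force between bar and the fingers below 0.1 N), for 0.2 s.
3. the tape's hook is held level with the bar's far end while the bar lies in place (all of step 2 and (x of tape_hook in the frame of bar between 0.09 and 0.11 m or x of tape_hook in the frame of bar between -0.11 and -0.09 m) and value of joint tape above 0.15 m), for 0.5 s.
At the end, for the whole second after the job is handed in: Every scrap is in the bin; the bar lies flat in its lane (its centre within 12 mm of the lane's middle line, within 0.07 rad of the board's length, its end within 9 mm of the stop) and at rest; the tape is home (within 8 mm). On the way the hook was held within 10 mm of the bar's far end for 0.5 s (all of step 1 and all of step 2 and value of joint tape below 0.008 m and linear speed of bar below 0.03 m/s); the robot touches nothing.
It fails at once if a paint cup is disturbed (moved more than 30 mm) (distance of cup_a from where it was at the start of the episode above 0.03 m).
It fails at once if a paint cup is disturbed (moved more than 30 mm) (distance of cup_b from where it was at the start of the episode above 0.03 m).
It fails at once if the paint bottle is disturbed (moved more than 30 mm) (distance of paint from where it was at the start of the episode above 0.03 m).
Of offcut0, offcut1, offcut2, offcut3, paper0, paper1 only 5 to 6 are there at a start; the rules pass over those that are not, and their reading is None.
At some moment in a run one of offcut0, offcut1, offcut2, offcut3, paper0, paper1, bar may be knocked a few centimetres aside while the robot is not near it.
Once in a run the grip may slacken for a moment while it holds something.
It also fails if it takes over 210 s, if anything falls off the work surface, if the arm or the gripper's body presses on something with over 40 N, if the wrist force passes 120 N, or if a joint passes its speed limit or range.

### The arm

A 6-joint arm with a two-finger parallel gripper is mounted at the origin on the work surface. World frame = base frame: x ahead of the robot, y to its left, z up, the work surface at z = 0. Lengths are in m, angles in rad, forces in N, time in s.
With the tool pointing down it reaches from about 0.375 to 0.9 m from the base axis. Payload 3.1 kg.
Tool frame: the origin (TCP) lies at the very end of the fingers, on their centre line; the grasp point (between the pads) lies 19 mm behind it; z points along the fingers, y is the line along which they close (so a half turn about z gives the same grasp; the last joint's range is limited). The gripper opens to 85 mm and grips with 20 to 120 N. Pads are 22 mm wide; open, the fingers measure 114 mm over their backs; the gripper's body (76 mm by 85 mm) begins 54 mm behind the grasp point. The pads swing forward as they close: fully open they stand 13 mm farther back than shut.
Start: joints at [0.955, 0.527, 1.433, -0, 1.181, -0.178], TCP at [0.265, 0.566, 0.201] pointing down, gripper open.
Joint ranges: [-3.08, 3.08], [-0.75, 2.2], [0.22, 2.44], [-1.43, 4.57], [0, 2.65], [-2.85, 2.85]. Speed limits (rad/s): [2.79, 2.79, 3.14, 3.14, 3.14, 3.14].

### API

Orientations are given as a unit quaternion [x, y, z, w].
In Python, from station import telemetry, snapshot, ticket gives the robot as it stands.
- The arm moves only by the tool move_arm, never from a script. Its argument "commands" is text: rows parted by semicolons, each of 7 numbers parted by spaces: the shift along the tool's x, y, z in mm, then the turn, a rotation vector about the tool's x, y, z in degrees, then the opening, from -1 (shut) to 1 (fully open). A call has exactly 5 rows; each row is the pose to reach, as a shift and turn from the pose commanded when the call began, along the tool's axes at that moment; what a row does not reach only later rows make up. A row lasts 1/8 s, in which the tool goes at most 62.5 mm and 10.7 degrees, less where a joint would pass 70% of its speed; a pose out of reach is approached as far as the arm can. A call with a gripper value outside its range is refused whole. The fingers move at their own pace and stop on an object; "grip_force" is the grip in N (left out, the last holds). Time passes only in rows, so rows that repeat a pose let the fingers close, or fill a call up. It gives the time, the measured TCP pose, the force, the opening and the grip force at its end, in the units of the state.
- telemetry.sense(): the state, without advancing time (a new reading comes with each control period).
- snapshot(name): name is "scene" or "top" or "wrist"; returns a dict with "image" (420x560x3 uint8, red, green, blue), "fx", "fy", "cx", "cy" (pixels), "pose" (4x4, takes a point from camera to world coordinates). Camera axes: x right, y down, z forward; pixel columns grow to the right and rows downward; lengths in m; the calibration is good to about 2 mm. A picture is of the moment at which its call begins. There is no depth.
- ticket.sign_off(): hands the job in; it is judged then, once.
The state is a dict: "t": time; "q": joint angles; "qd": joint speeds; "tau": joint torques, N m; "tcp_pos": TCP position; "tool_rot": TCP orientation; "force": force on the tool from outside, world axes, zero at the start; "ft_torque": the same for the moment, N m; "finger_gap": opening from 0.0 (shut) to 1.0 (fully open); "gripper_force": force on a finger pad.
Only numpy, scipy, OpenCV 4.12 (cv2) and the standard library are available. Lean on these libraries where they do the work, as an engineer would, in place of code of your own. Each camera call takes 0.05 s, during which the arm holds its last target. There are 200 camera calls.

## Working session

There is one attempt and no reset: what is moved stays moved. The work goes in short steps, Python scripts to look and compute and a tool call to move; the robot and the scene stay as the last step left them, time stands still between calls to the robot, and variables do not carry over. Pictures are saved under pics/ and viewed, at most 14 in all, crops included, and the job is handed in when it is done.

Besides the shell and the picture viewer there is one more tool, called after ">>>" by a JSON object that holds its "fn" and its "kwargs", one argument or row to a line. move_arm: Moves the arm, as the interface text tells. Its arguments: {"type":"object","properties":{"commands":{"type":"string"},"grip_force":{"type":"number"}},"required":["commands"]}

```bash
ls; mkdir -p pics; cat > h.py <<'E'
import numpy as np, cv2
from scipy.spatial.transform import Rotation as R
from station import telemetry, snapshot, ticket
def shot(cam,name,crop=None,scale=1):
    s=snapshot(cam); im=s["image"][:,:,::-1].copy()
    np.savez(f"{cam}.npz",**{k:s[k] for k in("fx","fy","cx","cy","pose")})
    cv2.imwrite(f"pics/{name}_full.png",im)
    if crop: x0,y0,x1,y1=crop; im=im[y0:y1,x0:x1]
    if scale!=1: im=cv2.resize(im,None,fx=scale,fy=scale,interpolation=cv2.INTER_CUBIC)
    cv2.imwrite(f"pics/{name}.png",im)
def px2w(cam,u,v,z):
    s=np.load(f"{cam}.npz"); P=s["pose"]
    d=P[:3,:3]@np.array([(u-s["cx"])/s["fx"],(v-s["cy"])/s["fy"],1.])
    o=P[:3,3]; return o+d*(z-o[2])/d[2]
def w2px(cam,p):
    s=np.load(f"{cam}.npz"); P=s["pose"]
    c=P[:3,:3].T@(np.array(p)-P[:3,3]); return np.array([s["fx"]*c[0]/c[2]+s["cx"],s["fy"]*c[1]/c[2]+s["cy"]])
E
python3 - <<'E'
from h import *
shot("top","t0",None,1.42);shot("scene","s0",None,1.42)
s=telemetry.sense();print(s["t"],s["tcp_pos"],s["tool_rot"],R.from_quat(s["tool_rot"]).as_matrix().round(3))
for c in("top","scene"):
    d=np.load(c+".npz");print(c,d["pose"].round(3).tolist(),d["fx"],d["cx"],d["cy"])
E
```

```text
pics
0.1 [0.26454282 0.56546816 0.20022622] [ 2.17169540e-01  9.76133387e-01 -9.22116882e-04 -3.89186904e-04] [[-0.906  0.424 -0.001]
 [ 0.424  0.906 -0.002]
 [ 0.    -0.002 -1.   ]]
top [[-0.015, -0.996, 0.089, 0.532], [-1.0, 0.016, 0.017, -0.015], [-0.019, -0.088, -0.996, 1.096], [0.0, 0.0, 0.0, 1.0]] 456.66547538092345 281.62232624563666 206.25220101880947
scene [[0.706, 0.595, -0.384, 1.019], [0.708, -0.59, 0.388, -0.392], [0.004, -0.546, -0.838, 0.959], [0.0, 0.0, 0.0, 1.0]] 400.20422970820266 273.5465485312993 200.6348314928398
```

View pics/t0.png

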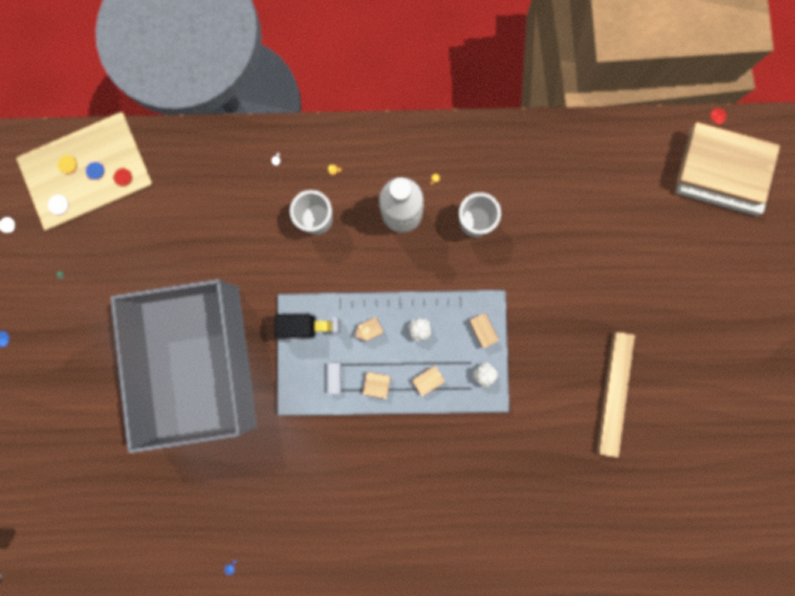

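View pics/s0.png

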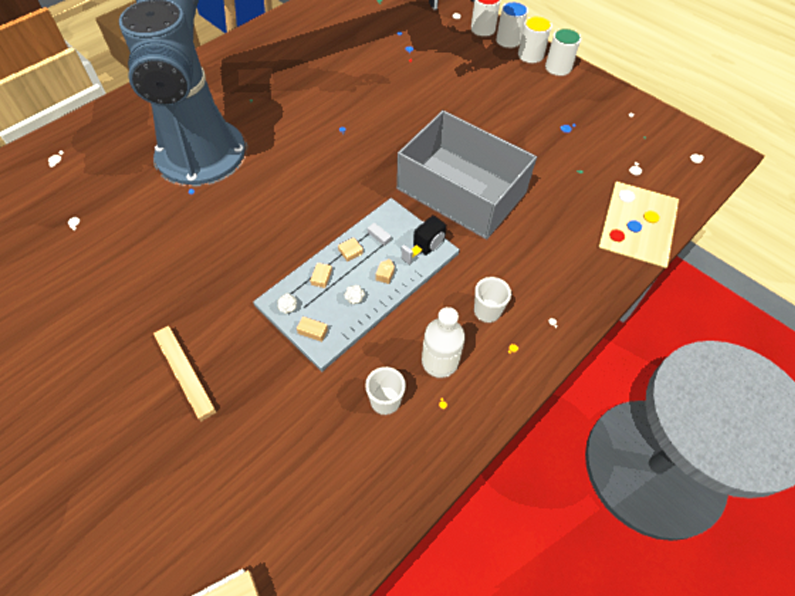

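The top view shows the bin on the left (180,365), the board in the middle with 4 offcuts and 2 paper balls, and the bar on the right (617,395). The cups and bottle stand beyond the board (310,212; 402,205; 480,214). The scene view agrees. Next I enlarge the board, bin and bar.

```bash
python3 - <<'E'
import cv2
im=cv2.imread("pics/t0_full.png")
cv2.imwrite("pics/t0b.png",cv2.resize(im[195:300,185:365],None,fx=4.4,fy=4.4,interpolation=cv2.INTER_CUBIC))
cv2.imwrite("pics/t0c.png",cv2.resize(im[185:335,70:460],None,fx=2,fy=2,interpolation=cv2.INTER_CUBIC))
E
```

```text
(no output)
```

View pics/t0b.png

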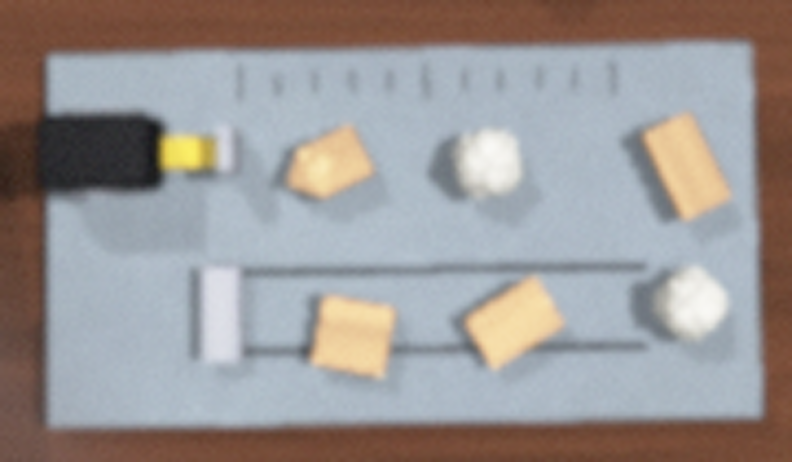

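View pics/t0c.png

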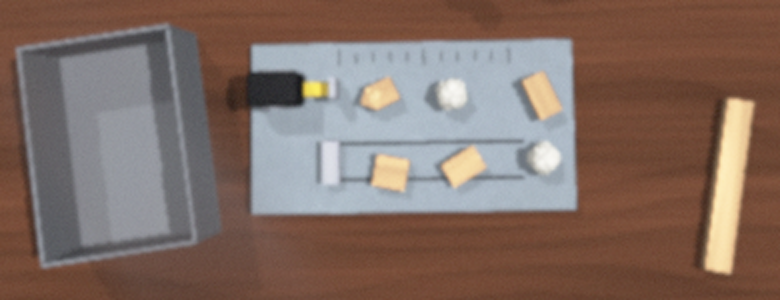

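The enlarged crop gives these corners:

| Item | Pixels in the 4.4x crop |
|---|---|
| offcut3 (pointed) | tail (362,143), tip (287,180) |
| paper balls | (488,162), (691,302) |
| offcut0 | centre (687,166) |
| offcut2 | centre (352,335) |
| offcut1 | centre (516,323) |
| stop face | u=242 |
| guide lines | v=272→266 and 351→346 |

In the 2x crop, the bar corners are (727,97), (754,101), (731,274) and (703,271), and the bin rim corners are (17,48), (168,25), (195,242) and (43,266).

```bash
cat >> h.py <<'E'
def cb(x,y): return 185+(x+.5)/4.4-.5,195+(y+.5)/4.4-.5
def cc(x,y): return 70+(x+.5)/2-.5,185+(y+.5)/2-.5
def yaw(a,b): return np.degrees(np.arctan2(b[1]-a[1],b[0]-a[0]))
E
python3 - <<'E'
from h import *
B=lambda x,y,z:px2w("top",*cb(x,y),z); C=lambda x,y,z:px2w("top",*cc(x,y),z)
f=lambda p:(p[:2]*1000).round(0)
bc=[B(*p,.018) for p in((45,55),(750,42),(763,415),(47,428))]
print("board",[f(p) for p in bc],f(np.mean(bc,0)), yaw(bc[1],bc[0]),yaw(bc[2],bc[3]))
for a in((245,272),(645,266),(245,351),(645,346)): print("line",f(B(*a,.018)))
print("stop",f(B(242,266,.034)),f(B(242,363,.034)),f(B(200,314,.034)))
print("hook",f(B(236,148,.062)))
for n,c,a,b,z in(("o3tail",(362,143.5),(362,143.5),(287,180),.040),("o3grip",(336.5,156),(362,143.5),(287,180),.040),("o0",(687,166),(663,126),(710.5,206),.040),("o2",(352,335),(315,328),(390,340.5),.036),("o1",(516,323),(479.5,346),(552,300),.036),("p",(488,162),(0,0),(1,1),.038),("p",(691,302),(0,0),(1,1),.038)):
    print(n,f(B(*c,z)),yaw(B(*a,z),B(*b,z)).round(1))
b=[C(*p,.018) for p in((727,97),(754,101),(731,274),(703,271))]
print("bar",[f(p) for p in b],f(np.mean(b,0)),yaw(b[3],b[0]),yaw(b[2],b[1]))
b=[C(*p,.11) for p in((17,48),(168,25),(195,242),(43,266))]
print("bin",[f(p) for p in b],f(np.mean(b,0)),yaw(b[3],b[0]),yaw(b[2],b[1]))
E
```

```text
board [array([629., 211.]), array([ 630., -170.]), array([ 432., -171.]), array([430., 209.])] [530.  20.] 90.11507065409828 90.28005044064743
line [511. 103.]
line [ 511. -110.]
line [469. 103.]
line [ 469. -109.]
stop [515. 103.] [464. 103.] [490. 125.]
hook [576. 103.]
o3tail [578.  39.] 115.1
o3grip [571.  52.] 115.1
o0 [ 563. -132.] -150.7
o2 [478.  45.] -100.2
o1 [483. -41.] -58.7
p [567. -27.] -135.4
p [ 493. -132.] -135.4
bar [array([ 559., -350.]), array([ 553., -381.]), array([ 355., -346.]), array([ 359., -314.])] [ 456. -348.] -10.298072486136489 -10.16387118634718
bin [array([622., 447.]), array([644., 282.]), array([410., 250.]), array([387., 413.])] [516. 348.] 8.214806440828445 7.638744820365291
```

```bash
cat >> h.py <<'E'
def plan(calls):
    """calls: list of lists of waypoints (x,y,z mm, theta deg of the closing line)"""
    s=telemetry.sense(); p=np.array(s["tcp_pos"])*1000; M=R.from_quat(s["tool_rot"])
    for c in calls:
        p0,M0=p,M
        for x,y,z,th in c:
            sh=M0.inv().apply(np.array([x,y,z])-p0).round(0)
            yv=M0.apply([0,1,0]); t0=np.degrees(np.arctan2(yv[1],yv[0]))
            d=round((t0-th+90)%180-90)
            print([int(v) for v in sh],"rz",d,end="  |  ")
            p=p0+M0.apply(sh); M=M0*R.from_euler("z",d,degrees=True)
        print()
def st():
    s=telemetry.sense(); print(round(s["t"],2),np.round(s["tcp_pos"],4)*1000,"gap",round(s["finger_gap"]*85,1),"F",np.round(s["force"],1),"gf",round(s["gripper_force"],1))
E
python3 - <<'E'
from h import *
plan([[(420,310,200,25)],[(571,52,130,25)],[(571,52,21,25)],[(571,52,140,25),(520,220,160,25)],[(516,348,160,25),(516,348,100,25)]])
E
```

```text
[-249, -165, 0] rz 40  |  
[-298, 28, 71] rz 0  |  
[0, 0, 109] rz 0  |  
[0, 0, -119] rz 0  |  [174, 25, -140] rz 0  |  
[118, 50, 0] rz 0  |  [118, 50, 60] rz 0  |
```

>>> {"fn": "move_arm", "kwargs": {
  "commands": "-50 -33 0 0 0 8 0.4; -100 -66 0 0 0 16 0.4; -150 -99 0 0 0 24 0.4; -200 -132 0 0 0 32 0.4; -249 -165 0 0 0 40 0.4",
  "grip_force": 40
}}

```text
t: 0.72
tcp_pos: [0.4211, 0.3093, 0.2009]
tool_rot: [0.54, 0.842, -0.0, -0.0]
force: [1.6, -0.3, -0.4]
finger_gap: 0.7
gripper_force: 0.0
```

>>> {"fn": "move_arm", "kwargs": {
  "commands": "-60 6 14 0 0 0 0.4; -120 12 28 0 0 0 0.4; -180 17 42 0 0 0 0.4; -240 22 57 0 0 0 0.4; -298 28 71 0 0 0 0.4"
}}

```text
t: 1.35
tcp_pos: [0.5719, 0.0507, 0.1293]
tool_rot: [0.538, 0.843, -0.0, -0.0]
force: [-0.2, -0.0, -0.1]
finger_gap: 0.696
gripper_force: 0.0
```

```bash
python3 - <<'E'
from h import *
st(); shot("wrist","w1",None,1.4)
plan([[(571,52,21,25)],[(571,52,140,25),(520,220,160,25)],[(516,348,160,25),(516,348,100,25)]])
E
```

```text
1.35 [571.9  50.7 129.3] gap 59.2 F [-0.2 -0.  -0.1] gf 0.0
[10, -2, 107] rz 0  |  
[0, 0, -119] rz 0  |  [174, 24, -140] rz 0  |  
[118, 50, -1] rz 0  |  [118, 50, 59] rz 0  |
```

View pics/w1.png

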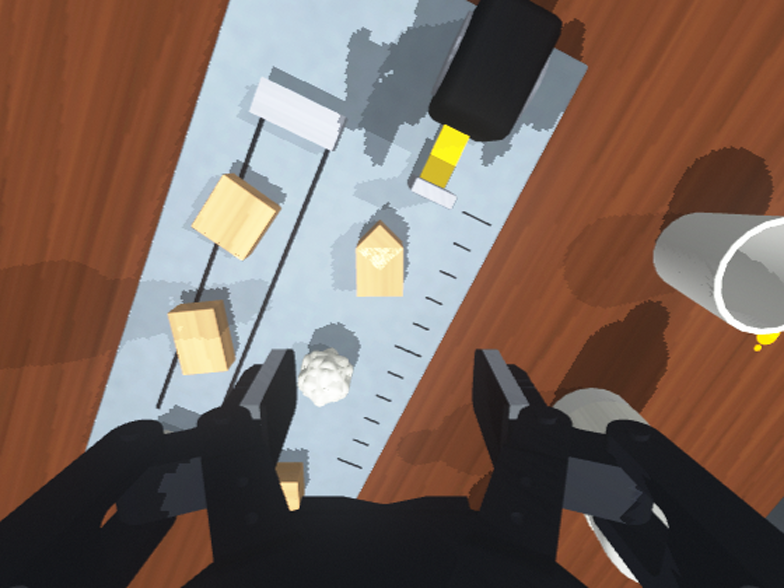

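The wrist view shows offcut3 axis-aligned and centred between the fingers (380,265 against a gripper centre of about 387). The tape hook at (433,193) is clear. Descending.

>>> {"fn": "move_arm", "kwargs": {
  "commands": "0 0 40 0 0 0 0.4; 0 0 80 0 0 0 0.4; 0 0 109 0 0 0 0.4; 0 0 109 0 0 0 0.4; 0 0 109 0 0 0 -1"
}}

```text
t: 2.02
tcp_pos: [0.572, 0.0527, 0.0218]
tool_rot: [0.538, 0.843, 0.0, 0.001]
force: [1.2, -0.2, 0.7]
finger_gap: 0.501
gripper_force: 0.0
```

>>> {"fn": "move_arm", "kwargs": {
  "commands": "0 0 0 0 0 0 -1; 0 0 0 0 0 0 -1; 0 0 0 0 0 0 -1; 0 0 0 0 0 0 -1; 0 0 -30 0 0 0 -1"
}}

```text
t: 2.65
tcp_pos: [0.5694, 0.0527, 0.0496]
tool_rot: [0.538, 0.843, -0.001, -0.002]
force: [0.2, -0.2, 0.3]
finger_gap: 0.001
gripper_force: 0.0
```

```bash
cat > fix.py <<'E'
s=open('h.py').read()
s=s.replace('def plan(calls):','def plan(calls,start=None):').replace('    for c in calls:\n','    if start is not None:\n        p=np.array(start[:3],float); t=np.radians(start[3]); y=np.array([np.cos(t),np.sin(t),0]); z=np.array([0,0,-1.]); M=R.from_matrix(np.array([np.cross(y,z),y,z]).T)\n    for c in calls:\n',1)
open('h.py','w').write(s)
E
python3 fix.py; python3 - <<'E'
from h import *
st()
plan([[(571,52,140,25),(550,200,160,25)],[(516,348,160,25),(516,348,100,25)],[(516,348,150,31),(500,150,150,31)],[(483,-41,110,31)],[(483,-41,21,31)],[(483,-41,110,31),(500,150,160,31)],[(520,330,160,31),(520,330,100,31)],[(520,330,150,31),(560,100,150,31)],[(567,-27,120,31)],[(567,-27,21,31)],[(567,-27,150,31),(550,150,160,31)],[(510,360,160,31),(510,360,100,31)]],(571,52,51,25))
E
```

```text
2.65 [569.4  52.7  49.6] gap 0.1 F [ 0.2 -0.2  0.3] gf 0.0
[0, 0, -89] rz 0  |  [143, 44, -109] rz 0  |  
[149, 31, 0] rz 0  |  [149, 31, 60] rz 0  |  
[0, 0, -50] rz -6  |  [-173, -98, -50] rz -6  |  
[-155, -113, 40] rz 0  |  
[0, 0, 89] rz 0  |  
[0, 0, -89] rz 0  |  [155, 113, -139] rz 0  |  
[144, 110, 0] rz 0  |  [144, 110, 60] rz 0  |  
[0, 0, -50] rz 0  |  [-218, -84, -50] rz 0  |  
[-112, -60, 30] rz 0  |  
[0, 0, 99] rz 0  |  
[0, 0, -129] rz 0  |  [160, 77, -139] rz 0  |  
[201, 74, 0] rz 0  |  [201, 74, 60] rz 0  |
```

>>> {"fn": "move_arm", "kwargs": {
  "commands": "0 0 -40 0 0 0 0.4; 0 0 -80 0 0 0 0.4; 0 0 -89 0 0 0 0.4; 0 0 -89 0 0 0 0.4; 0 0 -89 0 0 0 0.4"
}}

```text
t: 3.28
tcp_pos: [0.5702, 0.0526, 0.1386]
tool_rot: [0.538, 0.843, -0.001, -0.001]
force: [-0.1, 0.0, 0.2]
finger_gap: 0.698
gripper_force: 0.0
```

```bash
python3 - <<'E'
from h import *
print(px2w("wrist",380/1.4,255/1.4,.04),px2w("wrist",380/1.4,295/1.4,.04))
shot("wrist","w2",None,1.4); st()
for z in(.02,.04): print(w2px("wrist",(.571,.052,z))*1.4)
E
```

```text
[0.56284751 0.06139965 0.04      ] [0.57330856 0.038688   0.04      ]
3.33 [570.2  52.7 138.5] gap 59.7 F [ 0.2 -0.6  0. ] gf 0.0
[387.12411218 266.86703361]
[387.24532438 274.60425491]
```

View pics/w2.png

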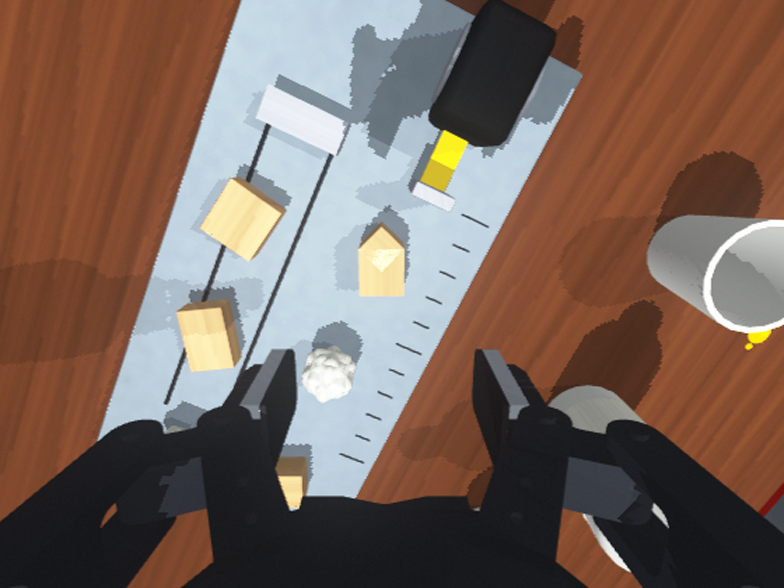

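The wrist view shows offcut3 still lying in place at (382,262), so the fingers shut without it. I cross-check positions and retry lower, checking the grip before lifting.

```bash
python3 - <<'E'
from h import *
W=lambda u,v,z:(px2w("wrist",(u+.5)/1.4-.5,(v+.5)/1.4-.5,z)*1000).round(0)[:2]
print("tail",W(382,296,.04),"l",W(358,296,.04),"r",W(405,296,.04),"o2",W(243,218,.036),"o1 top",W(210,335,.036),"p",W(328,372,.036),"stop face",W(270,125,.034),W(335,153,.034))
plan([[(570,52,45,25)],[(570,52,18,25)]],(571,52,140,25))
E
```

```text
tail [574.  38.] l [560.  32.] r [587.  44.] o2 [476.  46.] o1 top [483. -36.] p [564. -28.] stop face [471. 104.] [512. 105.]
[0, -1, 95] rz 0  |  
[0, 0, 27] rz 0  |
```

>>> {"fn": "move_arm", "kwargs": {
  "commands": "0 0 40 0 0 0 0.2; 0 0 80 0 0 0 0.2; 0 0 115 0 0 0 0.2; 0 0 122 0 0 0 0.2; 0 0 122 0 0 0 0.2"
}}

```text
t: 3.95
tcp_pos: [0.5711, 0.0526, 0.0175]
tool_rot: [0.538, 0.843, -0.0, -0.001]
force: [-0.4, -0.1, 0.0]
finger_gap: 0.602
gripper_force: 0.0
```

>>> {"fn": "move_arm", "kwargs": {
  "commands": "0 0 0 0 0 0 -0.4; 0 0 0 0 0 0 -0.4; 0 0 0 0 0 0 -0.6; 0 0 0 0 0 0 -0.6; 0 0 0 0 0 0 -0.6"
}}

```text
t: 4.58
tcp_pos: [0.5715, 0.0526, 0.0183]
tool_rot: [0.538, 0.843, 0.0, 0.0]
force: [0.3, -0.0, 0.2]
finger_gap: 0.201
gripper_force: 0.0
```

```bash
python3 - <<'E'
from h import *
shot("wrist","w3",None,1.4); st(); shot("scene","s3")
print(w2px("scene",(.571,.052,.02)))
E
```

```text
4.62 [571.5  52.6  18.2] gap 17.0 F [ 0.5 -0.4  0.4] gf 0.0
[271.7104719  194.96929346]
```

View pics/w3.png

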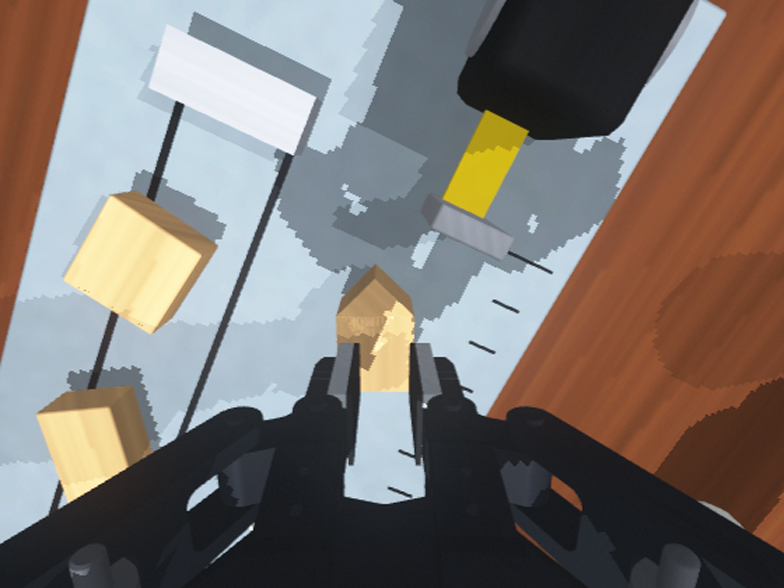

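The wrist view shows the pads nearer the camera than the block's top, just above the block's tail (385,390). I check the height from the side.

```bash
python3 - <<'E'
from h import *
im=cv2.imread("pics/s3_full.png")
a,b=272,195
cv2.imwrite("pics/s3c.png",cv2.resize(im[b-80:b+40,a-80:a+80],None,fx=5,fy=5,interpolation=cv2.INTER_CUBIC))
for z in(.018,.04,.06): print((w2px("scene",(.571,.052,z))-[a-80,b-80])*5, w2px("wrist",(.571,.052,z))*1.4)
d=np.load("wrist.npz"); print(d["fx"],d["pose"].round(3).tolist())
E
```

```text
[398.55146908 401.81682392] [385.44051921 334.30068013]
[398.56141112 379.81695538] [385.6290982  357.42081807]
[398.57073914 359.17581359] [385.84759624 384.20908623]
321.9357394462533 [[0.907, 0.404, 0.119, 0.54], [0.421, -0.87, -0.256, 0.117], [-0.0, 0.282, -0.959, 0.192], [0.0, 0.0, 0.0, 1.0]]
```

View pics/s3c.png

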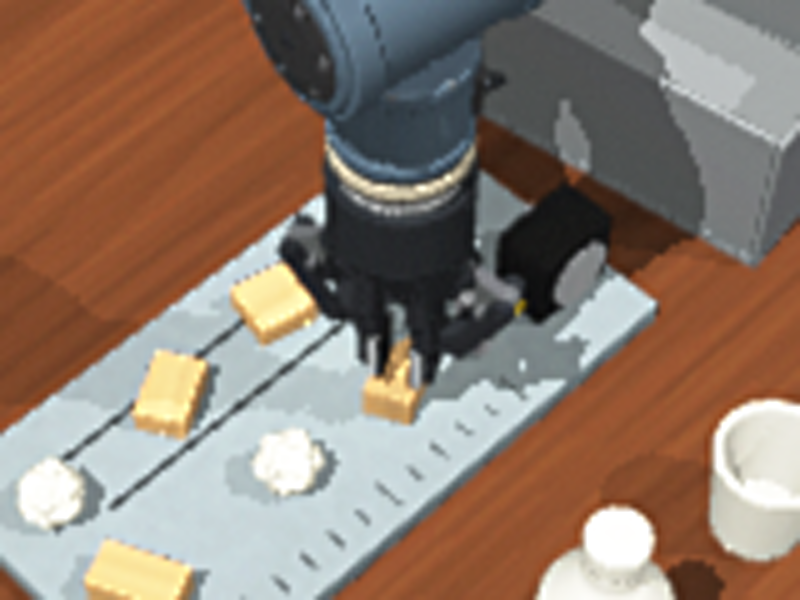

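>>> {"fn": "move_arm", "kwargs": {
  "commands": "0 0 0 0 0 0 0.1; 0 0 0 0 0 0 0.1; 0 0 0 0 0 0 0.1; 0 0 5 0 0 0 0.1; 0 0 10 0 0 0 0.1"
}}

```text
t: 5.3
tcp_pos: [0.5713, 0.0526, 0.0077]
tool_rot: [0.538, 0.843, -0.0, -0.0]
force: [-0.4, -0.2, -0.7]
finger_gap: 0.548
gripper_force: 0.0
```

```bash
python3 - <<'E'
from h import *
st()
E
```

```text
5.3 [571.3  52.6   7.7] gap 46.6 F [-0.4 -0.2 -0.7] gf 0.0
```

>>> {"fn": "move_arm", "kwargs": {
  "commands": "0 0 0 0 0 0 -1; 0 0 0 0 0 0 -1; 0 0 0 0 0 0 -1; 0 0 0 0 0 0 -1; 0 0 0 0 0 0 -1"
}}

```text
t: 5.92
tcp_pos: [0.5715, 0.0526, 0.0082]
tool_rot: [0.538, 0.843, 0.0, 0.0]
force: [-0.3, 0.2, -0.4]
finger_gap: 0.296
gripper_force: 39.3
```

```bash
python3 - <<'E'
from h import *
plan([[(571,52,140,25),(550,200,150,25)],[(516,348,150,25),(516,348,60,25)],[(516,348,140,31),(500,150,140,31)],[(483,-39,100,31)],[(483,-39,5,31)],[(483,-39,110,31),(500,150,150,31)],[(520,330,150,31),(520,330,60,31)],[(520,330,150,31),(560,100,150,31)],[(566,-27,100,31)],[(566,-27,8,31)],[(566,-27,130,31),(550,150,150,31)],[(510,360,150,31),(510,360,60,31)]],(571,52,8,25))
E
```

```text
[0, 0, -132] rz 0  |  [143, 44, -142] rz 0  |  
[149, 31, 0] rz 0  |  [149, 31, 90] rz 0  |  
[0, 0, -80] rz -6  |  [-173, -98, -80] rz -6  |  
[-153, -112, 40] rz 0  |  
[0, 0, 95] rz 0  |  
[0, 0, -105] rz 0  |  [153, 112, -145] rz 0  |  
[144, 110, 0] rz 0  |  [144, 110, 90] rz 0  |  
[0, 0, -90] rz 0  |  [-218, -84, -90] rz 0  |  
[-112, -61, 50] rz 0  |  
[0, 0, 92] rz 0  |  
[0, 0, -122] rz 0  |  [160, 78, -142] rz 0  |  
[201, 74, 0] rz 0  |  [201, 74, 90] rz 0  |
```

>>> {"fn": "move_arm", "kwargs": {
  "commands": "0 0 -50 0 0 0 -1; 0 0 -100 0 0 0 -1; 20 6 -140 0 0 0 -1; 75 23 -142 0 0 0 -1; 143 44 -142 0 0 0 -1"
}}

```text
t: 6.55
tcp_pos: [0.5529, 0.193, 0.1514]
tool_rot: [0.539, 0.842, 0.001, 0.001]
force: [0.8, -0.3, 0.4]
finger_gap: 0.298
gripper_force: 39.5
```

>>> {"fn": "move_arm", "kwargs": {
  "commands": "55 12 0 0 0 0 -1; 110 23 0 0 0 0 -1; 149 31 10 0 0 0 -1; 149 31 60 0 0 0 -1; 149 31 90 0 0 0 -1"
}}

```text
t: 7.18
tcp_pos: [0.516, 0.3409, 0.0582]
tool_rot: [0.537, 0.844, -0.001, -0.001]
force: [0.5, -0.1, -0.4]
finger_gap: 0.301
gripper_force: 39.5
```

>>> {"fn": "move_arm", "kwargs": {
  "commands": "0 0 0 0 0 0 -1; 0 0 0 0 0 0 0.1; 0 0 0 0 0 0 0.1; 0 0 0 0 0 0 0.1; 0 0 -10 0 0 0 0.1"
}}

```text
t: 7.8
tcp_pos: [0.5173, 0.3402, 0.0705]
tool_rot: [0.538, 0.843, -0.0, -0.0]
force: [0.4, -0.5, -0.9]
finger_gap: 0.553
gripper_force: 0.0
```

```bash
python3 - <<'E'
from h import *
plan([[(517,340,140,31),(510,200,140,31)],[(483,-39,110,31)]],(517,340,70,25))
E
```

```text
[0, 0, -70] rz -6  |  [-124, -66, -70] rz -6  |  
[-191, -146, 30] rz 0  |
```

>>> {"fn": "move_arm", "kwargs": {
  "commands": "0 0 -40 0 0 -2 0.1; 0 0 -70 0 0 -4 0.1; -30 -16 -70 0 0 -6 0.1; -80 -43 -70 0 0 -6 0.1; -124 -66 -70 0 0 -6 0.1"
}}

```text
t: 8.43
tcp_pos: [0.51, 0.1989, 0.1413]
tool_rot: [0.493, 0.87, 0.0, 0.001]
force: [-0.0, -0.0, 0.3]
finger_gap: 0.548
gripper_force: 0.0
```

>>> {"fn": "move_arm", "kwargs": {
  "commands": "-42 -32 0 0 0 0 0.1; -84 -64 0 0 0 0 0.1; -126 -96 10 0 0 0 0.1; -165 -126 20 0 0 0 0.1; -191 -146 30 0 0 0 0.1"
}}

```text
t: 9.05
tcp_pos: [0.4833, -0.0411, 0.1109]
tool_rot: [0.494, 0.87, 0.0, 0.001]
force: [-1.0, 0.3, 0.2]
finger_gap: 0.555
gripper_force: 0.0
```

>>> {"fn": "move_arm", "kwargs": {
  "commands": "0 0 0 0 0 0 0.1; 0 0 10 0 0 0 0.1; 0 0 20 0 0 0 0.1; 0 0 30 0 0 0 0.1; 0 0 30 0 0 0 0.1"
}}

```text
t: 9.68
tcp_pos: [0.4821, -0.0378, 0.0791]
tool_rot: [0.493, 0.87, -0.0, -0.001]
force: [0.3, -0.5, 0.1]
finger_gap: 0.551
gripper_force: 0.0
```

```bash
python3 - <<'E'
from h import *
st()
shot("wrist","w4",None,1.4); shot("scene","s4")
plan([[(483,-39,6,31)]])
E
```

```text
9.68 [482.1 -37.8  79.1] gap 46.8 F [ 0.3 -0.5  0.1] gf 0.0
[-1, 0, 74] rz 0  |
```

View pics/w4.png

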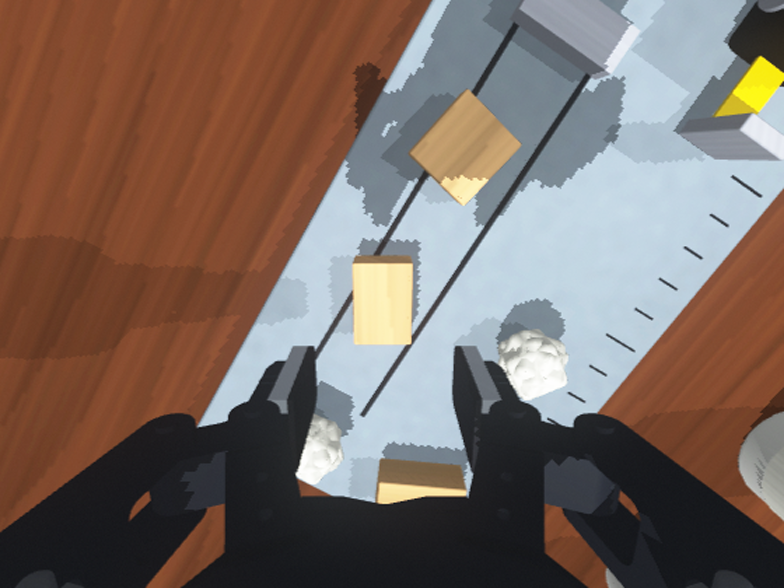

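The wrist view shows offcut1 at (382,302), aligned and centred. Gripping it.

>>> {"fn": "move_arm", "kwargs": {
  "commands": "0 0 40 0 0 0 0.1; 0 0 65 0 0 0 0.1; 0 0 73 0 0 0 0.1; 0 0 73 0 0 0 -1; 0 0 73 0 0 0 -1"
}}

```text
t: 10.4
tcp_pos: [0.4836, -0.0389, 0.008]
tool_rot: [0.493, 0.87, 0.0, 0.001]
force: [-0.3, -0.2, -0.0]
finger_gap: 0.134
gripper_force: 0.0
```

>>> {"fn": "move_arm", "kwargs": {
  "commands": "0 0 0 0 0 0 -1; 0 0 0 0 0 0 -1; 0 0 -40 0 0 0 -1; 0 0 -80 0 0 0 -1; 0 0 -134 0 0 0 -1"
}}

```text
t: 11.02
tcp_pos: [0.4819, -0.0385, 0.1419]
tool_rot: [0.493, 0.87, -0.0, -0.001]
force: [1.5, -0.0, 0.3]
finger_gap: -0.0
gripper_force: 0.0
```

```bash
python3 - <<'E'
from h import *
st()
plan([[(510,160,150,31)],[(525,330,150,31),(525,330,60,31)],[(525,330,60,31)],[(525,330,140,31),(545,180,140,31)],[(566,-27,100,31)],[(566,-27,8,31)],[(566,-27,8,31),(566,-27,140,31)],[(550,150,150,31)],[(510,350,150,31)],[(510,350,60,31)]],(483,-38,140,31))
E
```

```text
11.03 [481.9 -38.5 141.9] gap -0.0 F [ 1.5 -0.   0.3] gf 0.0
[156, 125, -10] rz 0  |  
[138, 101, 0] rz 0  |  [138, 101, 90] rz 0  |  
[0, 0, 0] rz 0  |  
[0, 0, -80] rz 0  |  [-139, -61, -80] rz 0  |  
[-188, -88, 40] rz 0  |  
[0, 0, 92] rz 0  |  
[0, 0, 0] rz 0  |  [0, 0, -132] rz 0  |  
[160, 77, -10] rz 0  |  
[192, 69, 0] rz 0  |  
[0, 0, 90] rz 0  |
```

>>> {"fn": "move_arm", "kwargs": {
  "commands": "0 0 30 0 0 0 0.1; 0 0 75 0 0 0 0.1; 0 0 115 0 0 0 0.1; 0 0 134 0 0 0 0.1; 0 0 138 0 0 0 0.1"
}}

```text
t: 11.65
tcp_pos: [0.482, -0.0385, 0.0021]
tool_rot: [0.493, 0.87, -0.0, -0.001]
force: [0.2, 0.1, -0.0]
finger_gap: 0.55
gripper_force: 0.0
```

>>> {"fn": "move_arm", "kwargs": {
  "commands": "0 0 2 0 0 0 0.1; 0 0 4 0 0 0 0.1; 0 0 6 0 0 0 0.1; 0 0 7 0 0 0 0.1; 0 0 7 0 0 0 0.1"
}}

```text
t: 12.28
tcp_pos: [0.4829, -0.0387, -0.0038]
tool_rot: [0.493, 0.87, 0.0, 0.0]
force: [-0.2, -0.2, 0.5]
finger_gap: 0.553
gripper_force: 0.0
```

```bash
python3 - <<'E'
from h import *
st()
shot("wrist","w5",None,1.4)
im=cv2.imread("pics/w5_full.png")
for z in(-.005,.018,.036): print(w2px("wrist",(.482,-.038,z))*1.4)
E
```

```text
12.28 [482.9 -38.7  -3.8] gap 47.0 F [-0.2 -0.2  0.5] gf 0.0
[385.97400613 330.51030031]
[386.24493092 354.23733287]
[386.51320055 377.73183185]
```

View pics/w5.png

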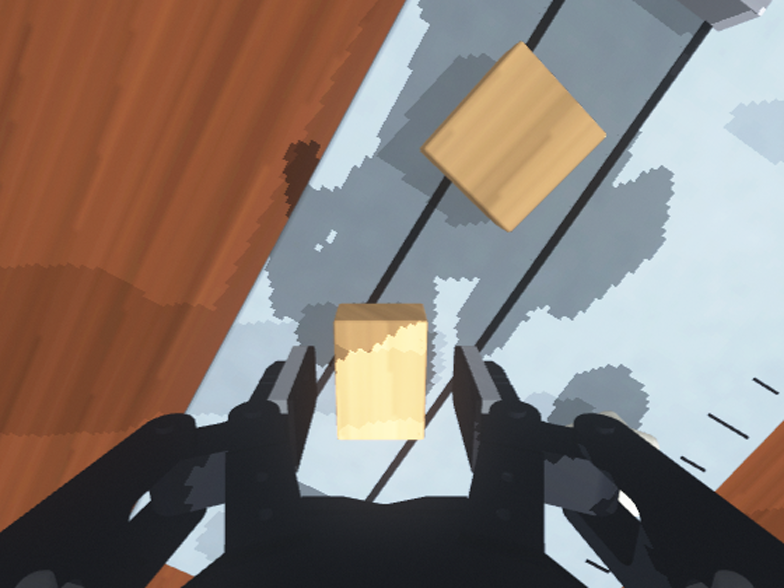

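The block lies at (380,375) between the pads, whose tips seem level with its top. I close here and look at the gap.

>>> {"fn": "move_arm", "kwargs": {
  "commands": "0 0 3 0 0 0 0.1; 0 0 5 0 0 0 0.1; 0 0 5 0 0 0 -1; 0 0 5 0 0 0 -1; 0 0 5 0 0 0 -1"
}}

```text
t: 12.95
tcp_pos: [0.4829, -0.0387, -0.0089]
tool_rot: [0.493, 0.87, -0.0, -0.0]
force: [0.2, -1.1, 1.4]
finger_gap: 0.336
gripper_force: 47.0
```

>>> {"fn": "move_arm", "kwargs": {
  "commands": "0 0 0 0 0 0 -1; 0 0 0 0 0 0 -1; 0 0 0 0 0 0 -1; 0 0 0 0 0 0 -1; 0 0 0 0 0 0 -1"
}}

```text
t: 13.58
tcp_pos: [0.4829, -0.0387, -0.0089]
tool_rot: [0.493, 0.87, -0.0, 0.0]
force: [-0.2, 0.0, 0.1]
finger_gap: 0.337
gripper_force: 46.1
```

```bash
python3 - <<'E'
from h import *
plan([[(483,-39,121,31)],[(510,160,140,31)],[(525,330,140,31),(525,330,40,31)],[(525,330,40,31)],[(525,330,130,31),(545,180,130,31)],[(566,-27,80,31)],[(566,-27,-9,31)],[(566,-27,-9,31),(566,-27,130,31)],[(550,150,140,31)],[(510,350,140,31)],[(510,350,40,31)]],(483,-39,-9,31))
E
```

```text
[0, 0, -130] rz 0  |  
[157, 126, -19] rz 0  |  
[138, 100, 0] rz 0  |  [138, 100, 100] rz 0  |  
[0, 0, 0] rz 0  |  
[0, 0, -90] rz 0  |  [-139, -60, -90] rz 0  |  
[-188, -89, 50] rz 0  |  
[0, 0, 89] rz 0  |  
[0, 0, 0] rz 0  |  [0, 0, -139] rz 0  |  
[159, 78, -10] rz 0  |  
[193, 68, 0] rz 0  |  
[0, 0, 100] rz 0  |
```

>>> {"fn": "move_arm", "kwargs": {
  "commands": "0 0 -30 0 0 0 -1; 0 0 -60 0 0 0 -1; 0 0 -90 0 0 0 -1; 0 0 -120 0 0 0 -1; 0 0 -130 0 0 0 -1"
}}

```text
t: 14.2
tcp_pos: [0.4837, -0.039, 0.1227]
tool_rot: [0.493, 0.87, 0.0, 0.002]
force: [0.1, -0.9, 0.2]
finger_gap: 0.342
gripper_force: 46.1
```

>>> {"fn": "move_arm", "kwargs": {
  "commands": "35 28 -19 0 0 0 -1; 70 56 -19 0 0 0 -1; 105 84 -19 0 0 0 -1; 140 112 -19 0 0 0 -1; 157 126 -19 0 0 0 -1"
}}

```text
t: 14.82
tcp_pos: [0.5096, 0.1628, 0.139]
tool_rot: [0.492, 0.871, -0.0, -0.001]
force: [0.2, -1.4, 0.5]
finger_gap: 0.339
gripper_force: 46.1
```

>>> {"fn": "move_arm", "kwargs": {
  "commands": "35 25 0 0 0 0 -1; 75 54 0 0 0 0 -1; 115 83 0 0 0 0 -1; 138 100 0 0 0 0 -1; 138 100 30 0 0 0 -1"
}}

```text
t: 15.45
tcp_pos: [0.5268, 0.3337, 0.1107]
tool_rot: [0.492, 0.871, 0.002, 0.002]
force: [-0.3, -0.3, -0.3]
finger_gap: 0.337
gripper_force: 46.1
```

>>> {"fn": "move_arm", "kwargs": {
  "commands": "0 0 40 0 0 0 -1; 0 0 70 0 0 0 -1; 0 0 70 0 0 0 0.1; 0 0 70 0 0 0 0.1; 0 0 70 0 0 0 0.1"
}}

```text
t: 16.08
tcp_pos: [0.5263, 0.3309, 0.0416]
tool_rot: [0.493, 0.87, 0.001, 0.001]
force: [0.3, 0.7, -0.7]
finger_gap: 0.549
gripper_force: 0.0
```

>>> {"fn": "move_arm", "kwargs": {
  "commands": "0 0 -40 0 0 0 0.2; 0 0 -80 0 0 0 0.2; -20 -8 -90 0 0 0 0.2; -80 -34 -90 0 0 0 0.2; -139 -60 -90 0 0 0 0.2"
}}

```text
t: 16.7
tcp_pos: [0.5444, 0.1832, 0.1305]
tool_rot: [0.492, 0.87, 0.0, 0.001]
force: [1.0, 1.1, -0.6]
finger_gap: 0.601
gripper_force: 0.0
```

>>> {"fn": "move_arm", "kwargs": {
  "commands": "-45 -21 0 0 0 0 0.2; -95 -45 10 0 0 0 0.2; -145 -69 30 0 0 0 0.2; -188 -89 50 0 0 0 0.2; -188 -89 50 0 0 0 0.2"
}}

```text
t: 17.32
tcp_pos: [0.5637, -0.026, 0.0787]
tool_rot: [0.496, 0.869, -0.001, -0.001]
force: [-0.2, 0.5, -0.1]
finger_gap: 0.598
gripper_force: 0.0
```

```bash
python3 - <<'E'
from h import *
st(); shot("wrist","w6"); st()
for z in(.036,): print(w2px("wrist",(.566,-.027,z)))
im=cv2.imread("pics/w6_full.png"); hsv=cv2.cvtColor(im,cv2.COLOR_BGR2HSV)
m=((hsv[...,1]<45)&(hsv[...,2]>150)).astype(np.uint8)
n,l,s,c=cv2.connectedComponentsWithStats(cv2.morphologyEx(m,cv2.MORPH_OPEN,np.ones((3,3))))
for i in range(1,n):
    if s[i,4]>150: print(s[i],c[i].round(0),(px2w("wrist",*c[i],.036)*1000).round(0))
E
```

```text
17.32 [563.7 -26.   78.7] gap 50.8 F [-0.2  0.5 -0.1] gf 0.0
17.38 [563.7 -24.   79.3] gap 51.0 F [0.5 0.7 0.1] gf 0.0
[278.22747304 218.17388441]
[   44     0   475   358 60674] [239. 179.] [528. -16.  36.]
[ 229    0   72   65 2438] [265.  21.] [495.  76.  36.]
[274   0  46  65 842] [297.  32.] [515.  81.  36.]
[547 363  13  22 169] [555. 374.] [832. -27.  36.]
```

>>> {"fn": "move_arm", "kwargs": {
  "commands": "0 0 40 0 0 0 0.2; 0 0 75 0 0 0 0.2; 0 0 91 0 0 0 0.2; 0 0 91 0 0 0 0.2; 0 0 91 0 0 0 -1"
}}

```text
t: 18.0
tcp_pos: [0.5657, -0.0216, -0.0096]
tool_rot: [0.493, 0.87, 0.0, 0.001]
force: [-0.6, 0.2, 2.3]
finger_gap: 0.424
gripper_force: 37.9
```

>>> {"fn": "move_arm", "kwargs": {
  "commands": "0 0 0 0 0 0 -1; 0 0 0 0 0 0 -1; 0 0 0 0 0 0 -1; 0 0 0 0 0 0 -1; 0 0 -20 0 0 0 -1"
}}

```text
t: 18.62
tcp_pos: [0.5638, -0.0217, 0.0086]
tool_rot: [0.493, 0.87, -0.0, -0.001]
force: [0.2, -0.1, 0.0]
finger_gap: 0.417
gripper_force: 38.0
```

```bash
python3 - <<'E'
from h import *
plan([[(564,-22,140,31)],[(545,150,140,31)],[(505,350,140,31)],[(505,350,40,31)],[(505,350,130,60),(500,220,130,60)],[(490,0,130,60)],[(493,-132,80,60)]],(564,-22,9,31))
E
```

```text
[0, 0, -131] rz 0  |  
[157, 72, 0] rz 0  |  
[192, 69, 0] rz 0  |  
[0, 0, 100] rz 0  |  
[0, 0, -90] rz -29  |  [-109, -71, -90] rz -29  |  
[-101, -196, 0] rz 0  |  
[-68, -112, 50] rz 0  |
```

>>> {"fn": "move_arm", "kwargs": {
  "commands": "0 0 -30 0 0 0 -1; 0 0 -60 0 0 0 -1; 0 0 -90 0 0 0 -1; 0 0 -120 0 0 0 -1; 0 0 -131 0 0 0 -1"
}}

```text
t: 19.25
tcp_pos: [0.5658, -0.0222, 0.142]
tool_rot: [0.493, 0.87, 0.0, 0.002]
force: [-0.5, -0.8, -0.2]
finger_gap: 0.422
gripper_force: 38.0
```

>>> {"fn": "move_arm", "kwargs": {
  "commands": "33 15 0 0 0 0 -1; 70 32 0 0 0 0 -1; 107 49 0 0 0 0 -1; 144 66 0 0 0 0 -1; 157 72 0 0 0 0 -1"
}}

```text
t: 19.88
tcp_pos: [0.5446, 0.1517, 0.1392]
tool_rot: [0.492, 0.871, -0.001, -0.001]
force: [-0.2, -0.1, 0.4]
finger_gap: 0.422
gripper_force: 38.0
```

>>> {"fn": "move_arm", "kwargs": {
  "commands": "40 14 0 0 0 0 -1; 90 32 0 0 0 0 -1; 140 50 0 0 0 0 -1; 192 69 0 0 0 0 -1; 192 69 0 0 0 0 -1"
}}

```text
t: 20.5
tcp_pos: [0.5054, 0.3529, 0.1394]
tool_rot: [0.491, 0.871, 0.0, -0.0]
force: [-0.3, -0.6, 0.2]
finger_gap: 0.42
gripper_force: 38.0
```

>>> {"fn": "move_arm", "kwargs": {
  "commands": "0 0 50 0 0 0 -1; 0 0 100 0 0 0 -1; 0 0 100 0 0 0 0.2; 0 0 100 0 0 0 0.2; 0 0 100 0 0 0 0.2"
}}

```text
t: 21.12
tcp_pos: [0.5085, 0.3504, 0.0426]
tool_rot: [0.493, 0.87, 0.002, 0.001]
force: [-0.1, 0.0, -0.1]
finger_gap: 0.598
gripper_force: 0.0
```

>>> {"fn": "move_arm", "kwargs": {
  "commands": "0 0 -40 0 0 -6 0.2; 0 0 -80 0 0 -12 0.2; -20 -13 -90 0 0 -18 0.2; -65 -42 -90 0 0 -24 0.2; -109 -71 -90 0 0 -29 0.2"
}}

```text
t: 21.75
tcp_pos: [0.5027, 0.2193, 0.1327]
tool_rot: [0.257, 0.966, 0.001, 0.003]
force: [0.6, 0.5, 0.8]
finger_gap: 0.603
gripper_force: 0.0
```

>>> {"fn": "move_arm", "kwargs": {
  "commands": "-23 -44 0 0 0 0 0.2; -46 -88 0 0 0 0 0.2; -70 -136 0 0 0 0 0.2; -93 -180 0 0 0 0 0.2; -101 -196 0 0 0 0 0.2"
}}

```text
t: 22.38
tcp_pos: [0.4918, -0.0028, 0.132]
tool_rot: [0.261, 0.965, -0.0, 0.002]
force: [0.3, 0.2, 0.0]
finger_gap: 0.599
gripper_force: 0.0
```

>>> {"fn": "move_arm", "kwargs": {
  "commands": "-20 -35 0 0 0 0 0.2; -45 -75 20 0 0 0 0.2; -68 -112 40 0 0 0 0.2; -68 -112 50 0 0 0 0.2; -68 -112 50 0 0 0 0.2"
}}

```text
t: 23.0
tcp_pos: [0.4929, -0.1301, 0.0801]
tool_rot: [0.26, 0.966, 0.0, -0.001]
force: [-0.3, 1.1, -0.1]
finger_gap: 0.601
gripper_force: 0.0
```

```bash
python3 - <<'E'
from h import *
shot("wrist","w7",None,1.4); st()
for p in((.493,-.132,.036),): print(w2px("wrist",p)*1.4)
E
```

```text
23.05 [ 493.2 -129.9   80.5] gap 51.0 F [ 0.4  0.  -0.4] gf 0.0
[382.495352   303.66385583]
```

View pics/w7.png

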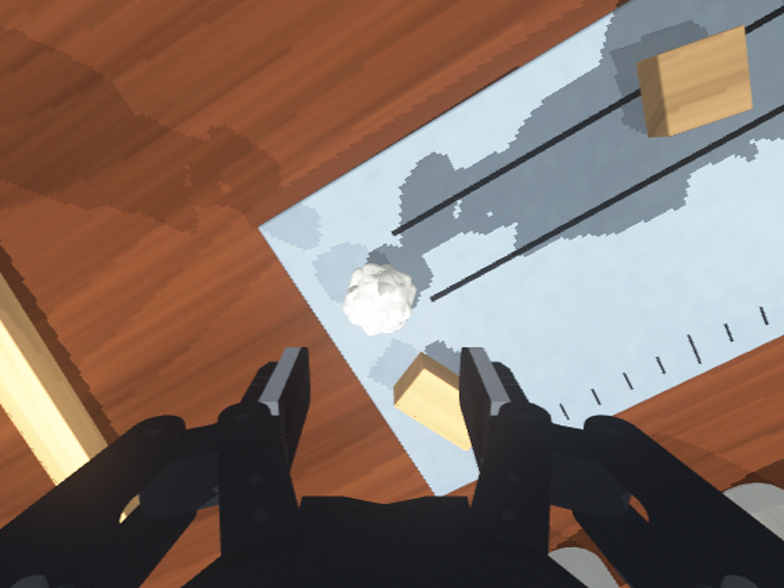

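The paper ball is at (380,299), as predicted, with offcut0 clear of the fingers at (430,400). Gripping it.

>>> {"fn": "move_arm", "kwargs": {
  "commands": "-1 0 40 0 0 0 0.2; -2 0 75 0 0 0 0.2; -2 0 92 0 0 0 0.2; -2 0 92 0 0 0 0.2; -2 0 92 0 0 0 -1"
}}

```text
t: 23.68
tcp_pos: [0.4959, -0.132, -0.0107]
tool_rot: [0.259, 0.966, -0.0, 0.001]
force: [-0.3, 1.0, 3.7]
finger_gap: 0.422
gripper_force: 38.0
```

>>> {"fn": "move_arm", "kwargs": {
  "commands": "0 0 0 0 0 0 -1; 0 0 0 0 0 0 -1; 0 0 -30 0 0 0 -1; 0 0 -70 0 0 0 -1; 0 0 -110 0 0 0 -1"
}}

```text
t: 24.3
tcp_pos: [0.4949, -0.1324, 0.0994]
tool_rot: [0.26, 0.966, -0.0, 0.0]
force: [1.6, -0.4, -1.0]
finger_gap: 0.415
gripper_force: 38.2
```

```bash
python3 - <<'E'
from h import *
st()
plan([[(493,-131,140,60),(493,-20,140,60)],[(500,170,140,60)],[(515,335,140,60),(515,335,110,60)],[(515,335,40,60)],[(515,335,130,30),(500,230,130,25)],[(478,46,120,-10)],[(478,46,80,-10)]],(493,-131,98,60))
E
```

```text
24.3 [ 494.9 -132.4   99.4] gap 35.3 F [ 1.6 -0.4 -1. ] gf 38.2
[0, 0, -42] rz 0  |  [56, 96, -42] rz 0  |  
[88, 168, 0] rz 0  |  
[70, 151, 0] rz 0  |  [70, 151, 30] rz 0  |  
[0, 0, 70] rz 0  |  
[0, 0, -90] rz 30  |  [-40, -99, -90] rz 35  |  
[-157, -98, 10] rz 35  |  
[0, 0, 40] rz 0  |
```

>>> {"fn": "move_arm", "kwargs": {
  "commands": "0 0 -30 0 0 0 -1; 5 9 -42 0 0 0 -1; 20 35 -42 0 0 0 -1; 40 70 -42 0 0 0 -1; 56 96 -42 0 0 0 -1"
}}

```text
t: 24.92
tcp_pos: [0.4936, -0.0191, 0.1393]
tool_rot: [0.259, 0.966, 0.0, -0.001]
force: [-0.1, -0.1, 0.5]
finger_gap: 0.414
gripper_force: 38.2
```

>>> {"fn": "move_arm", "kwargs": {
  "commands": "20 38 0 0 0 0 -1; 42 80 0 0 0 0 -1; 64 122 0 0 0 0 -1; 84 160 0 0 0 0 -1; 88 168 0 0 0 0 -1"
}}

```text
t: 25.55
tcp_pos: [0.5015, 0.171, 0.1392]
tool_rot: [0.258, 0.966, -0.0, -0.001]
force: [-0.4, -0.0, -0.2]
finger_gap: 0.417
gripper_force: 38.2
```

>>> {"fn": "move_arm", "kwargs": {
  "commands": "18 38 0 0 0 0 -1; 38 82 0 0 0 0 -1; 58 126 0 0 0 0 -1; 70 151 0 0 0 0 -1; 70 151 30 0 0 0 -1"
}}

```text
t: 26.18
tcp_pos: [0.5199, 0.3366, 0.1112]
tool_rot: [0.258, 0.966, 0.002, 0.002]
force: [0.3, -0.6, -1.1]
finger_gap: 0.419
gripper_force: 38.3
```

>>> {"fn": "move_arm", "kwargs": {
  "commands": "0 0 45 0 0 0 -1; 0 0 70 0 0 0 -1; 0 0 70 0 0 0 0.2; 0 0 70 0 0 0 0.2; 0 0 70 0 0 0 0.2"
}}

```text
t: 26.8
tcp_pos: [0.5191, 0.3344, 0.0416]
tool_rot: [0.26, 0.966, 0.001, 0.001]
force: [0.0, 0.4, -0.0]
finger_gap: 0.598
gripper_force: 0.0
```

>>> {"fn": "move_arm", "kwargs": {
  "commands": "0 0 -40 0 0 7 0.2; 0 0 -80 0 0 14 0.2; -5 -15 -90 0 0 21 0.2; -22 -55 -90 0 0 28 0.2; -40 -99 -90 0 0 35 0.3"
}}

```text
t: 27.42
tcp_pos: [0.5037, 0.2281, 0.1319]
tool_rot: [0.539, 0.842, 0.001, 0.002]
force: [1.3, -0.1, -0.3]
finger_gap: 0.652
gripper_force: 0.0
```

>>> {"fn": "move_arm", "kwargs": {
  "commands": "-35 -22 0 0 0 7 0.3; -72 -45 0 0 0 14 0.3; -109 -68 5 0 0 21 0.3; -146 -91 10 0 0 28 0.3; -157 -98 10 0 0 35 0.3"
}}

```text
t: 28.05
tcp_pos: [0.4804, 0.0425, 0.1211]
tool_rot: [0.769, 0.64, 0.0, 0.001]
force: [1.6, 0.2, 0.4]
finger_gap: 0.651
gripper_force: 0.0
```

>>> {"fn": "move_arm", "kwargs": {
  "commands": "0 0 20 0 0 0 0.3; 0 0 40 0 0 0 0.3; 0 0 40 0 0 0 0.3; 0 0 40 0 0 0 0.3; 0 0 40 0 0 0 0.3"
}}

```text
t: 28.68
tcp_pos: [0.481, 0.0448, 0.0811]
tool_rot: [0.766, 0.642, 0.001, 0.001]
force: [-0.1, 0.2, 0.4]
finger_gap: 0.65
gripper_force: 0.0
```

```bash
cat >> h.py <<'E'
def wood(cam,z,minA=120):
    s=np.load(cam+".npz"); im=cv2.imread(f"pics/last_{cam}_full.png"); hsv=cv2.cvtColor(im,cv2.COLOR_BGR2HSV)
    m=((hsv[...,0]>9)&(hsv[...,0]<28)&(hsv[...,1]>50)&(hsv[...,1]<175)&(hsv[...,2]>150)).astype(np.uint8)
    for c in cv2.findContours(m,cv2.RETR_EXTERNAL,cv2.CHAIN_APPROX_NONE)[0]:
        if cv2.contourArea(c)<minA: continue
        r=cv2.minAreaRect(c); b=[px2w(cam,*q,z)*1000 for q in cv2.boxPoints(r)]
        e=[b[1]-b[0],b[2]-b[1]]; L=[np.linalg.norm(v) for v in e]; k=int(L[1]>L[0])
        print("px",np.round(r[0]),"c",np.mean(b,0).round(0)[:2],"LxW",round(L[k]),round(L[1-k]),"yaw",round(np.degrees(np.arctan2(e[k][1],e[k][0]))%180,1))
E
python3 - <<'E'
from h import *
shot("wrist","last_wrist"); st(); wood("wrist",.036)
E
```

```text
28.73 [480.9  44.9  81. ] gap 55.3 F [ 0.2 -1.  -0.3] gf 0.0
px [412. 392.] c [ 568. -134.] LxW 32 29 yaw 25.3
px [268. 214.] c [475.  45.] LxW 40 35 yaw 78.4
```

>>> {"fn": "move_arm", "kwargs": {
  "commands": "0 -3 40 0 0 0 0.3; 0 -4 75 0 0 0 0.3; 0 -4 91 0 0 0 0.3; 0 -4 91 0 0 0 0.3; 0 -4 91 0 0 0 -1"
}}

```text
t: 29.35
tcp_pos: [0.4769, 0.0455, -0.0102]
tool_rot: [0.766, 0.642, 0.0, 0.001]
force: [0.4, -0.3, 0.3]
finger_gap: 0.45
gripper_force: 0.0
```

>>> {"fn": "move_arm", "kwargs": {
  "commands": "0 0 0 0 0 0 -1; 0 0 0 0 0 0 -1; 0 0 -30 0 0 0 -1; 0 0 -70 0 0 0 -1; 0 0 -110 0 0 0 -1"
}}

```text
t: 29.98
tcp_pos: [0.476, 0.0455, 0.1004]
tool_rot: [0.767, 0.642, -0.0, -0.0]
force: [0.0, 0.6, -0.5]
finger_gap: 0.41
gripper_force: 40.9
```

```bash
python3 - <<'E'
from h import *
st()
plan([[(477,45,140,-10),(490,160,140,-10)],[(510,355,140,-10)],[(510,355,40,-10)],[(510,355,130,-30),(520,230,130,-40)],[(555,20,130,-61)],[(563,-132,100,-61)],[(563,-132,80,-61)]],(477,45,100,-10))
E
```

```text
29.98 [476.   45.5 100.4] gap 34.9 F [ 0.   0.6 -0.5] gf 40.9
[0, 0, -40] rz 0  |  [116, -7, -40] rz 0  |  
[195, -14, 0] rz 0  |  
[0, 0, 100] rz 0  |  
[0, 0, -90] rz 20  |  [-121, 31, -90] rz 30  |  
[-139, 162, 0] rz 21  |  
[-66, 137, 30] rz 0  |  
[0, 0, 20] rz 0  |
```

>>> {"fn": "move_arm", "kwargs": {
  "commands": "0 0 -30 0 0 0 -1; 10 -1 -40 0 0 0 -1; 45 -3 -40 0 0 0 -1; 85 -5 -40 0 0 0 -1; 116 -7 -40 0 0 0 -1"
}}

```text
t: 30.6
tcp_pos: [0.4889, 0.1628, 0.1382]
tool_rot: [0.766, 0.642, -0.001, -0.001]
force: [0.1, -0.2, -0.1]
finger_gap: 0.41
gripper_force: 40.9
```

>>> {"fn": "move_arm", "kwargs": {
  "commands": "45 -3 0 0 0 0 -1; 95 -7 0 0 0 0 -1; 145 -10 0 0 0 0 -1; 190 -14 0 0 0 0 -1; 195 -14 0 0 0 0 -1"
}}

```text
t: 31.22
tcp_pos: [0.5089, 0.3587, 0.1377]
tool_rot: [0.765, 0.644, -0.0, -0.0]
force: [-0.2, -0.2, -0.0]
finger_gap: 0.409
gripper_force: 40.9
```

>>> {"fn": "move_arm", "kwargs": {
  "commands": "0 0 50 0 0 0 -1; 0 0 100 0 0 0 -1; 0 0 100 0 0 0 0.3; 0 0 100 0 0 0 0.3; 0 0 100 0 0 0 0.3"
}}

```text
t: 31.85
tcp_pos: [0.5118, 0.356, 0.0416]
tool_rot: [0.767, 0.642, 0.002, 0.001]
force: [-0.2, 0.0, 0.3]
finger_gap: 0.65
gripper_force: 0.0
```

>>> {"fn": "move_arm", "kwargs": {
  "commands": "0 0 -40 0 0 6 0.2; 0 0 -80 0 0 12 0.2; -20 5 -90 0 0 18 0.2; -70 18 -90 0 0 24 0.2; -121 31 -90 0 0 30 0.2"
}}

```text
t: 32.48
tcp_pos: [0.5207, 0.2302, 0.1319]
tool_rot: [0.907, 0.421, 0.003, 0.001]
force: [1.5, -0.3, 0.6]
finger_gap: 0.6
gripper_force: 0.0
```

>>> {"fn": "move_arm", "kwargs": {
  "commands": "-30 35 0 0 0 4 0.2; -62 73 0 0 0 8 0.2; -95 111 0 0 0 13 0.2; -130 152 0 0 0 18 0.2; -139 162 0 0 0 21 0.2"
}}

```text
t: 33.1
tcp_pos: [0.5558, 0.0169, 0.1314]
tool_rot: [0.969, 0.247, 0.002, 0.001]
force: [-0.2, -0.2, 0.7]
finger_gap: 0.597
gripper_force: 0.0
```

>>> {"fn": "move_arm", "kwargs": {
  "commands": "-20 42 0 0 0 0 0.2; -43 90 20 0 0 0 0.2; -66 137 40 0 0 0 0.2; -66 137 50 0 0 0 0.2; -66 137 50 0 0 0 0.2"
}}

```text
t: 33.72
tcp_pos: [0.5616, -0.1306, 0.0792]
tool_rot: [0.968, 0.25, -0.0, -0.001]
force: [0.2, -0.4, 1.4]
finger_gap: 0.602
gripper_force: 0.0
```

```bash
python3 - <<'E'
from h import *
shot("wrist","last_wrist"); st(); wood("wrist",.04)
E
```

```text
33.77 [ 562.  -130.2   79.6] gap 51.1 F [-0.2  0.3  0.2] gf 0.0
px [419. 404.] c [ 473. -318.] LxW 44 25 yaw 69.5
px [500. 336.] c [ 559. -334.] LxW 43 5 yaw 79.9
px [533. 206.] c [ 653. -283.] LxW 49 3 yaw 90.5
px [458. 232.] c [ 613. -254.] LxW 180 13 yaw 92.4
px [277. 212.] c [ 563. -132.] LxW 54 27 yaw 24.3
px [436. 204.] c [ 622. -227.] LxW 125 9 yaw 90.1
px [530. 171.] c [ 671. -265.] LxW 55 7 yaw 90.0
px [488. 161.] c [ 662. -238.] LxW 119 5 yaw 90.5
px [388. 135.] c [ 644. -173.] LxW 170 4 yaw 90.7
px [539.  74.] c [ 719. -229.] LxW 35 4 yaw 87.9
px [202.  27.] c [643. -37.] LxW 64 4 yaw 89.6
px [269.  85.] c [634. -94.] LxW 220 7 yaw 90.7
```

>>> {"fn": "move_arm", "kwargs": {
  "commands": "0 1 40 0 0 0 0.2; 0 1 75 0 0 0 0.2; 0 1 89 0 0 0 0.2; 0 1 89 0 0 0 0.2; 0 1 89 0 0 0 -1"
}}

```text
t: 34.4
tcp_pos: [0.5639, -0.1325, -0.0085]
tool_rot: [0.968, 0.25, 0.001, 0.001]
force: [0.2, 0.1, 0.8]
finger_gap: 0.405
gripper_force: 0.0
```

>>> {"fn": "move_arm", "kwargs": {
  "commands": "0 0 0 0 0 0 -1; 0 0 0 0 0 0 -1; 0 0 -30 0 0 0 -1; 0 0 -70 0 0 0 -1; 0 0 -110 0 0 0 -1"
}}

```text
t: 35.02
tcp_pos: [0.5625, -0.1326, 0.1014]
tool_rot: [0.968, 0.25, -0.0, 0.0]
force: [-0.4, -0.9, -0.2]
finger_gap: 0.322
gripper_force: 38.9
```

```bash
python3 - <<'E'
from h import *
st()
plan([[(563,-131,140,-61),(555,-10,140,-61)],[(530,180,140,-61)],[(515,345,140,-61),(515,345,110,-61)],[(515,345,40,-61)],[(515,345,140,-61),(440,400,180,-61)]],(563,-131,99,-61))
E
```

```text
35.02 [ 562.5 -132.6  101.4] gap 27.4 F [-0.4 -0.9 -0.2] gf 38.9
[0, 0, -41] rz 0  |  [52, -110, -41] rz 0  |  
[70, -178, 0] rz 0  |  
[67, -152, 0] rz 0  |  [67, -152, 30] rz 0  |  
[0, 0, 70] rz 0  |  
[0, 0, -100] rz 0  |  [-39, -84, -140] rz 0  |
```

>>> {"fn": "move_arm", "kwargs": {
  "commands": "0 0 -30 0 0 0 -1; 5 -11 -41 0 0 0 -1; 20 -42 -41 0 0 0 -1; 37 -78 -41 0 0 0 -1; 52 -110 -41 0 0 0 -1"
}}

```text
t: 35.65
tcp_pos: [0.5536, -0.0091, 0.1402]
tool_rot: [0.968, 0.25, -0.001, -0.001]
force: [1.1, -0.1, 0.3]
finger_gap: 0.322
gripper_force: 39.0
```

>>> {"fn": "move_arm", "kwargs": {
  "commands": "16 -40 0 0 0 0 -1; 34 -86 0 0 0 0 -1; 52 -132 0 0 0 0 -1; 68 -174 0 0 0 0 -1; 70 -178 0 0 0 0 -1"
}}

```text
t: 36.28
tcp_pos: [0.5279, 0.1816, 0.1401]
tool_rot: [0.968, 0.252, -0.001, -0.0]
force: [0.6, -0.2, 0.0]
finger_gap: 0.319
gripper_force: 39.0
```

>>> {"fn": "move_arm", "kwargs": {
  "commands": "16 -36 0 0 0 0 -1; 36 -82 0 0 0 0 -1; 56 -128 0 0 0 0 -1; 67 -152 0 0 0 0 -1; 67 -152 30 0 0 0 -1"
}}

```text
t: 36.9
tcp_pos: [0.517, 0.3464, 0.1123]
tool_rot: [0.968, 0.251, 0.003, -0.0]
force: [0.1, -1.2, -0.8]
finger_gap: 0.323
gripper_force: 38.9
```

>>> {"fn": "move_arm", "kwargs": {
  "commands": "0 0 45 0 0 0 -1; 0 0 70 0 0 0 -1; 0 0 70 0 0 0 0.2; 0 0 70 0 0 0 0.2; 0 0 70 0 0 0 0.2"
}}

```text
t: 37.52
tcp_pos: [0.5166, 0.3442, 0.0426]
tool_rot: [0.968, 0.25, 0.001, -0.0]
force: [0.4, 0.1, -0.4]
finger_gap: 0.601
gripper_force: 0.0
```

```bash
python3 - <<'E'
from h import *
st()
plan([[(515,345,150,-61),(515,250,150,-61)],[(490,30,150,-80)],[(470,-180,150,-100)],[(456,-348,110,-100)]],(515,345,40,-61))
E
```

```text
37.52 [516.6 344.2  42.6] gap 51.1 F [ 0.4  0.1 -0.4] gf 0.0
[0, 0, -110] rz 0  |  [-46, 83, -110] rz 0  |  
[-129, 180, 0] rz 19  |  
[-56, 204, 0] rz 20  |  
[16, 167, 40] rz 0  |
```

>>> {"fn": "move_arm", "kwargs": {
  "commands": "0 0 -50 0 0 0 0.2; 0 0 -100 0 0 0 0.2; -5 9 -110 0 0 0 0.2; -25 45 -110 0 0 0 0.2; -46 83 -110 0 0 0 0.2"
}}

```text
t: 38.15
tcp_pos: [0.5149, 0.2481, 0.1516]
tool_rot: [0.968, 0.25, 0.0, 0.0]
force: [-0.4, -0.5, -0.1]
finger_gap: 0.602
gripper_force: 0.0
```

>>> {"fn": "move_arm", "kwargs": {
  "commands": "-28 39 0 0 0 4 0.2; -58 81 0 0 0 8 0.2; -88 123 0 0 0 12 0.2; -118 165 0 0 0 16 0.2; -129 180 0 0 0 19 0.2"
}}

```text
t: 38.78
tcp_pos: [0.4885, 0.0264, 0.1512]
tool_rot: [0.996, 0.084, -0.0, 0.0]
force: [0.4, 0.2, 0.3]
finger_gap: 0.6
gripper_force: 0.0
```

>>> {"fn": "move_arm", "kwargs": {
  "commands": "-12 43 0 0 0 4 0.2; -25 90 0 0 0 8 0.2; -38 137 0 0 0 12 0.2; -51 184 0 0 0 16 0.2; -56 204 0 0 0 20 0.2"
}}

```text
t: 39.4
tcp_pos: [0.4688, -0.1839, 0.1512]
tool_rot: [0.996, -0.091, 0.0, 0.0]
force: [1.2, 0.1, 0.5]
finger_gap: 0.598
gripper_force: 0.0
```

```bash
python3 - <<'E'
from h import *
st(); shot("top","last_top"); wood("top",.018,60)
im=cv2.imread("pics/last_top_full.png")
cv2.imwrite("pics/t5.png",cv2.resize(im[185:335,70:460],None,fx=2,fy=2,interpolation=cv2.INTER_CUBIC))
E
```

```text
39.4 [ 468.8 -183.9  151.2] gap 50.8 F [1.2 0.1 0.5] gf 0.0
px [122. 284.] c [451. 381.] LxW 39 30 yaw 34.5
px [141. 268.] c [487. 339.] LxW 36 25 yaw 115.8
px [136. 255.] c [518. 350.] LxW 44 30 yaw 115.8
px [151. 249.] c [531. 315.] LxW 33 19 yaw 14.6
px [437. 253.] c [ 513. -358.] LxW 88 34 yaw 169.4
px [228. 230.] c [575. 133.] LxW 26 17 yaw 89.1
px [514. 114.] c [ 840. -555.] LxW 151 109 yaw 72.2
px [ 58. 120.] c [848. 545.] LxW 206 144 yaw 112.8
px [464.  63.] c [ 967. -441.] LxW 321 32 yaw 96.0
px [480.  18.] c [1082. -486.] LxW 305 110 yaw 92.5
```

View pics/t5.png

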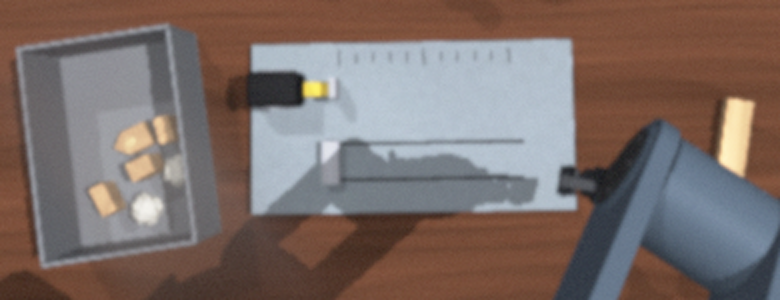

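The top view shows all six scraps in the bin (four blocks near (130,165), paper at (147,210) and (175,170)). The board is clear and the bar's far end is unchanged at (738,98).

>>> {"fn": "move_arm", "kwargs": {
  "commands": "4 42 5 0 0 0 0.2; 8 85 15 0 0 0 0.2; 12 128 25 0 0 0 0.2; 16 167 40 0 0 0 0.2; 16 167 40 0 0 0 0.2"
}}

```text
t: 40.08
tcp_pos: [0.4556, -0.3497, 0.11]
tool_rot: [0.996, -0.089, -0.0, -0.0]
force: [0.1, 0.3, 0.4]
finger_gap: 0.597
gripper_force: 0.0
```

>>> {"fn": "move_arm", "kwargs": {
  "commands": "0 0 20 0 0 0 0.2; 0 0 40 0 0 0 0.2; 0 0 50 0 0 0 0.2; 0 0 50 0 0 0 0.2; 0 0 50 0 0 0 0.2"
}}

```text
t: 40.7
tcp_pos: [0.4564, -0.3485, 0.0618]
tool_rot: [0.996, -0.088, 0.0, 0.0]
force: [-0.7, 0.1, -0.3]
finger_gap: 0.601
gripper_force: 0.0
```

```bash
python3 - <<'E'
from h import *
st(); shot("wrist","last_wrist"); wood("wrist",.018,300); shot("scene","last_scene"); wood("scene",.018,150)
plan([[(456,-348,-27,-100)]])
E
```

```text
40.7 [ 456.4 -348.5   61.8] gap 51.1 F [-0.7  0.1 -0.3] gf 0.0
px [533. 340.] c [ 314. -535.] LxW 44 14 yaw 100.6
px [522. 323.] c [ 332. -526.] LxW 57 11 yaw 92.4
px [503. 291.] c [ 363. -510.] LxW 85 22 yaw 91.4
px [143. 286.] c [ 415. -240.] LxW 60 13 yaw 97.1
px [485. 246.] c [ 404. -496.] LxW 88 6 yaw 89.7
px [216. 162.] c [ 498. -316.] LxW 44 38 yaw 95.3
px [199. 124.] c [ 525. -311.] LxW 57 11 yaw 92.6
px [128. 113.] c [ 540. -266.] LxW 150 6 yaw 89.6
px [465.  94.] c [ 513. -482.] LxW 119 5 yaw 91.2
px [389. 192.] c [ 444. -428.] LxW 221 207 yaw 83.4
px [507.  41.] c [ 540. -508.] LxW 63 5 yaw 89.9
px [80. 20.] c [ 596. -255.] LxW 96 23 yaw 79.9
px [162. 410.] c [ 793. -491.] LxW 80 34 yaw 45.1
px [241. 396.] c [ 889. -355.] LxW 142 14 yaw 88.6
px [ 69. 347.] c [ 542. -562.] LxW 161 21 yaw 89.9
px [217. 336.] c [ 758. -306.] LxW 228 15 yaw 88.3
px [185. 351.] c [ 734. -368.] LxW 377 22 yaw 88.4
px [ 58. 313.] c [ 453. -533.] LxW 323 64 yaw 86.9
px [ 92. 277.] c [ 429. -437.] LxW 140 25 yaw 90.2
px [320. 286.] c [846. -47.] LxW 245 11 yaw 92.5
px [332. 283.] c [861. -19.] LxW 248 14 yaw 92.9
px [130. 263.] c [ 460. -350.] LxW 204 35 yaw 169.6
px [359. 262.] c [873.  72.] LxW 241 11 yaw 91.8
px [369. 263.] c [892.  96.] LxW 374 17 yaw 92.8
px [150. 231.] c [ 424. -259.] LxW 120 22 yaw 96.2
px [376. 181.] c [750. 305.] LxW 171 32 yaw 89.1
px [298. 281.] c [799.   3.] LxW 975 84 yaw 89.1
px [315. 116.] c [451. 371.] LxW 82 38 yaw 124.1
px [165. 148.] c [219. -40.] LxW 477 63 yaw 87.9
px [181. 104.] c [98. 98.] LxW 129 48 yaw 88.5
px [244. 264.] c [673.  46.] LxW 1542 195 yaw 89.7
px [ 9. 70.] c [-471. -230.] LxW 207 115 yaw 166.3
px [303.  58.] c [223. 569.] LxW 436 66 yaw 87.4
px [245.  52.] c [ 46. 446.] LxW 428 63 yaw 91.1
px [455. 107.] c [692. 828.] LxW 1125 873 yaw 113.8
[-1, -1, 89] rz 0  |
```

The scene camera puts the bar centre at about (458,-349) with yaw 169.6, which agrees with the earlier fix. Gripping it.

>>> {"fn": "move_arm", "kwargs": {
  "commands": "0 0 40 0 0 0 0.2; 0 0 75 0 0 0 0.2; 0 0 89 0 0 0 0.2; 0 0 89 0 0 0 0.2; 0 0 89 0 0 0 -1",
  "grip_force": 60
}}

```text
t: 41.42
tcp_pos: [0.4567, -0.3495, -0.0267]
tool_rot: [0.996, -0.088, 0.001, 0.001]
force: [0.2, 0.2, 0.0]
finger_gap: 0.4
gripper_force: 0.0
```

>>> {"fn": "move_arm", "kwargs": {
  "commands": "0 0 0 0 0 0 -1; 0 0 0 0 0 0 -1; 0 0 0 0 0 0 -1; 0 0 -20 0 0 0 -1; 0 0 -50 0 0 0 -1"
}}

```text
t: 42.05
tcp_pos: [0.4553, -0.348, 0.0221]
tool_rot: [0.996, -0.088, -0.001, -0.001]
force: [0.6, 0.1, -1.0]
finger_gap: 0.332
gripper_force: 61.0
```

```bash
python3 - <<'E'
from h import *
st(); print(telemetry.sense()["ft_torque"])
plan([[(456,-348,100,-100),(456,-348,100,-80)],[(470,-200,100,-35)],[(490,-20,100,0)],[(490,-2,60,0)]],(456,-348,23,-100))
E
```

```text
42.05 [ 455.3 -348.    22.1] gap 28.2 F [ 0.6  0.1 -1. ] gf 61.0
[ 0.01573968 -0.04258666  0.00818827]
[0, 0, -77] rz 0  |  [0, 0, -77] rz -20  |  
[39, -143, 0] rz -45  |  
[159, -87, 0] rz -35  |  
[18, 0, 40] rz 0  |
```

>>> {"fn": "move_arm", "kwargs": {
  "commands": "0 0 -30 0 0 0 -1; 0 0 -60 0 0 0 -1; 0 0 -77 0 0 -5 -1; 0 0 -77 0 0 -12 -1; 0 0 -77 0 0 -20 -1"
}}

```text
t: 42.68
tcp_pos: [0.4559, -0.3485, 0.0998]
tool_rot: [0.996, 0.089, 0.0, 0.0]
force: [1.0, 0.8, -0.3]
finger_gap: 0.334
gripper_force: 61.0
```

>>> {"fn": "move_arm", "kwargs": {
  "commands": "8 -28 0 0 0 -9 -1; 16 -57 0 0 0 -18 -1; 24 -86 0 0 0 -27 -1; 32 -115 0 0 0 -36 -1; 39 -143 0 0 0 -45 -1"
}}

```text
t: 43.3
tcp_pos: [0.4696, -0.2, 0.0994]
tool_rot: [0.886, 0.463, 0.0, 0.0]
force: [-0.1, 0.2, -0.9]
finger_gap: 0.336
gripper_force: 61.0
```

>>> {"fn": "move_arm", "kwargs": {
  "commands": "35 -19 0 0 0 -8 -1; 70 -38 0 0 0 -16 -1; 105 -57 0 0 0 -24 -1; 140 -76 0 0 0 -32 -1; 159 -87 0 0 0 -35 -1"
}}

```text
t: 43.92
tcp_pos: [0.4895, -0.019, 0.0994]
tool_rot: [0.706, 0.708, 0.0, -0.0]
force: [0.3, -1.3, -0.8]
finger_gap: 0.333
gripper_force: 61.0
```

>>> {"fn": "move_arm", "kwargs": {
  "commands": "5 0 10 0 0 0 -1; 10 0 20 0 0 0 -1; 15 0 30 0 0 0 -1; 18 0 40 0 0 0 -1; 18 0 40 0 0 0 -1"
}}

```text
t: 44.55
tcp_pos: [0.4891, -0.003, 0.058]
tool_rot: [0.708, 0.706, -0.001, -0.001]
force: [-0.2, -0.7, -0.5]
finger_gap: 0.336
gripper_force: 61.0
```

```bash
python3 - <<'E'
from h import *
st(); y=R.from_quat(telemetry.sense()["tool_rot"]).apply([0,1,0]); print("theta",np.degrees(np.arctan2(y[1],y[0])))
shot("wrist","last_wrist",None,1.4); 
E
```

```text
44.55 [489.1  -3.   58. ] gap 28.5 F [-0.2 -0.7 -0.5] gf 61.0
theta -0.11122059285681356
```

View pics/last_wrist.png

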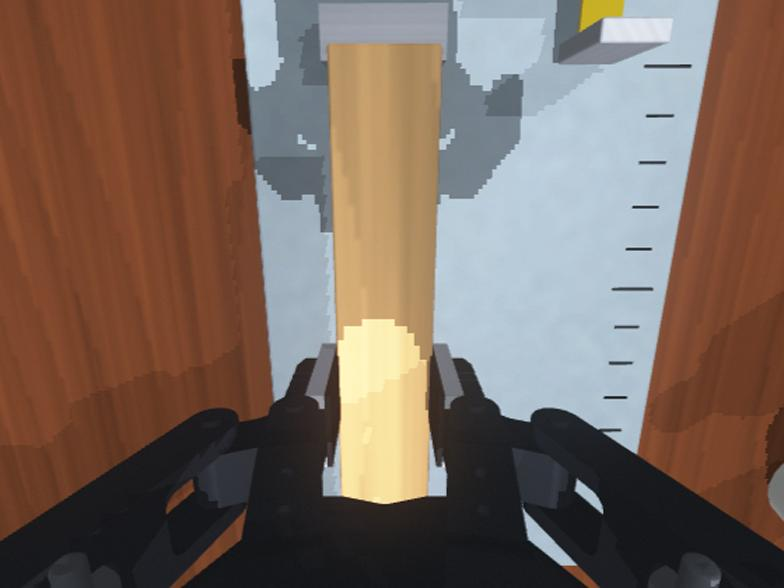

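The bar lines up with the lane. Its far end is at (385,45), columns 329 to 441, just short of the stop block (320–450, v≈30). I check level and end position numerically.

```bash
python3 - <<'E'
from h import *
for z in(.095,.103,.110):
    a=px2w("wrist",329/1.4,45/1.4,z);b=px2w("wrist",441/1.4,45/1.4,z);c=px2w("wrist",342/1.4,485/1.4,z);d=px2w("wrist",428/1.4,485/1.4,z)
    print(z,[(q*1000).round(0)[:2] for q in(a,b,c,d)])
for x in(.465,.515): print("stop corner should be",w2px("wrist",(x,.104,.034))*1.4)
print("lane mid at stop", [(px2w("wrist",u/1.4,40/1.4,.034)*1000).round(0)[:2] for u in (320,450)])
E
```

```text
0.095 [array([473.,  97.]), array([504.,  97.]), array([473., -47.]), array([504., -47.])]
0.103 [array([474.,  95.]), array([503.,  95.]), array([473., -41.]), array([503., -40.])]
0.11 [array([475.,  94.]), array([502.,  93.]), array([474., -35.]), array([502., -35.])]
stop corner should be [326.38986311  59.80072428]
stop corner should be [451.93391107  59.41397207]
lane mid at stop [array([463., 111.]), array([514., 111.])]
```

>>> {"fn": "move_arm", "kwargs": {
  "commands": "0 1 20 0 0 0 -1; 2 1 40 0 0 0 -1; 4 1 55 0 0 0 -1; 6 1 62 0 0 0 -1; 7 1 65 0 0 0 -1"
}}

```text
t: 45.22
tcp_pos: [0.491, 0.0041, -0.0061]
tool_rot: [0.708, 0.707, -0.0, -0.0]
force: [1.0, 0.1, -1.0]
finger_gap: 0.335
gripper_force: 61.0
```

>>> {"fn": "move_arm", "kwargs": {
  "commands": "0 0 1 0 0 0 -1; 0 0 2 0 0 0 -1; 0 0 2 0 0 0 -1; 0 0 2 0 0 0 -1; 0 0 2 0 0 0 -1"
}}

```text
t: 45.85
tcp_pos: [0.491, 0.004, -0.0078]
tool_rot: [0.708, 0.707, 0.0, 0.0]
force: [-0.2, 0.5, -1.5]
finger_gap: 0.339
gripper_force: 61.0
```

```bash
python3 - <<'E'
from h import *
st()
E
```

```text
45.85 [491.    4.   -7.8] gap 28.9 F [-0.2  0.5 -1.5] gf 61.0
```

>>> {"fn": "move_arm", "kwargs": {
  "commands": "0 0 1 0 0 0 -1; 1 0 1 0 0 0 -1; 2 0 1 0 0 0 -1; 2 0 1 0 0 0 -1; 2 0 1 0 0 0 -1"
}}

```text
t: 46.48
tcp_pos: [0.4915, 0.005, -0.0083]
tool_rot: [0.707, 0.707, -0.0, 0.001]
force: [-1.1, -5.7, 4.8]
finger_gap: 0.329
gripper_force: 61.8
```

>>> {"fn": "move_arm", "kwargs": {
  "commands": "0 0 0 0 0 0 0.1; 0 0 0 0 0 0 0.1; 0 0 0 0 0 0 0.1; 0 0 0 0 0 0 0.1; 0 0 -15 0 0 0 0.1"
}}

```text
t: 47.1
tcp_pos: [0.49, 0.0063, 0.0058]
tool_rot: [0.708, 0.707, -0.001, -0.001]
force: [-0.0, -0.2, 0.6]
finger_gap: 0.552
gripper_force: 0.0
```

>>> {"fn": "move_arm", "kwargs": {
  "commands": "0 0 -30 0 0 0 0.1; 0 0 -60 0 0 0 0.1; 0 0 -90 0 0 0 0.1; 0 0 -105 0 0 0 0.1; 0 0 -105 0 0 0 0.1"
}}

```text
t: 47.72
tcp_pos: [0.4919, 0.0059, 0.113]
tool_rot: [0.708, 0.707, 0.001, 0.002]
force: [0.1, -0.2, -0.4]
finger_gap: 0.551
gripper_force: 0.0
```

```bash
python3 - <<'E'
from h import *
st(); y=R.from_quat(telemetry.sense()["tool_rot"]).apply([0,1,0]); print("theta",np.degrees(np.arctan2(y[1],y[0])))
shot("wrist","last_wrist"); wood("wrist",.036,1000); shot("scene","last_scene"); 
im=cv2.imread("pics/last_wrist_full.png"); 
# hook
for z in (.062,): print(w2px("wrist",(.576,.104,z)))
s=cv2.resize(im,None,fx=1.42,fy=1.42); cv2.imwrite("pics/w9.png",s)
E
```

```text
47.73 [491.9   5.9 113. ] gap 46.8 F [ 0.1 -0.2 -0.4] gf 0.0
theta -0.0756727187723158
px [273. 190.] c [490.   4.] LxW 199 29 yaw 90.9
[405.91299742  65.77463271]
```

View pics/w9.png

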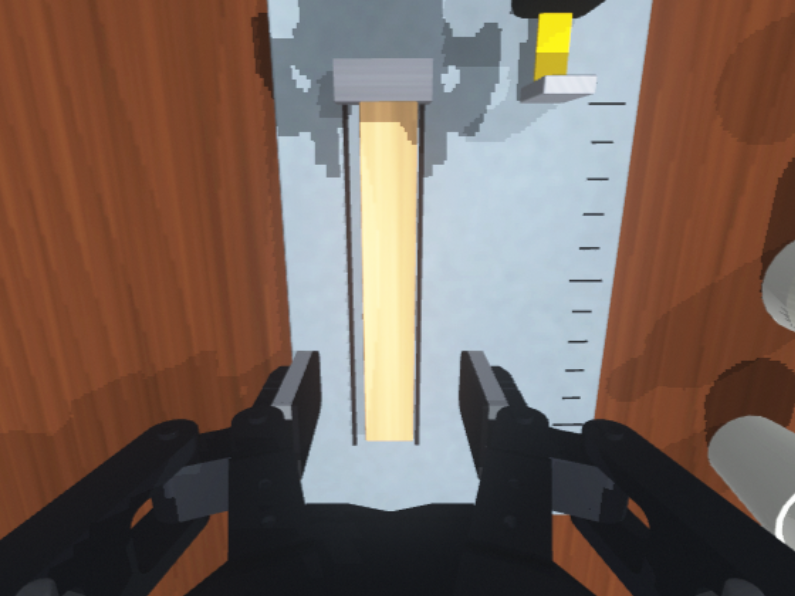

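The wrist view shows the bar between the guide lines (columns 360–418), with its end on the stop block at v≈100. The hook's top front edge runs about (535–595, 94). Next I work out the hook grasp across its 24 mm width.

```bash
python3 - <<'E'
from h import *
W=lambda u,v,z:(px2w("wrist",(u+.5)/1.42-.5,(v+.5)/1.42-.5,z)*1000).round(0)[:2]
print("hook top front",W(535,95,.062),W(595,94,.062),"bar far end",W(389,441,.036),"near",W(389,101,.036),"stop",W(335,103,.034),W(432,103,.034),"lines",W(348,110,.018),W(422,110,.018),W(355,443,.018),W(417,443,.018))
plan([[(530,60,120,0)],[(575,108,100,0)],[(575,108,4,0)],[(575,8,4,0)],[(575,-92,4,0)]],(491,5.5,113,0))
E
```

```text
hook top front [557. 103.] [584. 104.] bar far end [490. -96.] near [491. 104.] stop [463. 103.] [513. 103.] lines [468. 101.] [509. 101.] [ 467. -110.] [ 509. -111.]
[54, 39, -7] rz 0  |  
[49, 45, 20] rz 0  |  
[-1, 0, 96] rz 0  |  
[-100, 0, 0] rz 0  |  
[-100, 0, 0] rz 0  |
```

>>> {"fn": "move_arm", "kwargs": {
  "commands": "18 13 0 0 0 0 0.1; 40 29 0 0 0 0 0.1; 62 45 0 0 0 0 0.1; 84 61 0 0 0 0 0.1; 102 80 0 0 0 0 0.1"
}}

```text
t: 48.45
tcp_pos: [0.5703, 0.1089, 0.1097]
tool_rot: [0.707, 0.707, -0.001, -0.001]
force: [0.1, 0.2, -0.7]
finger_gap: 0.551
gripper_force: 0.0
```

>>> {"fn": "move_arm", "kwargs": {
  "commands": "0 2 10 0 0 0 0.1; 0 2 20 0 0 0 0.1; 0 2 30 0 0 0 0.1; 0 2 40 0 0 0 0.1; 0 2 40 0 0 0 0.1"
}}

```text
t: 49.08
tcp_pos: [0.572, 0.1075, 0.07]
tool_rot: [0.708, 0.706, -0.001, -0.001]
force: [-0.3, 0.5, 0.3]
finger_gap: 0.55
gripper_force: 0.0
```

```bash
python3 - <<'E'
from h import *
st()
E
```

```text
49.08 [572.  107.5  70. ] gap 46.7 F [-0.3  0.5  0.3] gf 0.0
```

>>> {"fn": "move_arm", "kwargs": {
  "commands": "0 1 15 0 0 0 0.1; 0 1 30 0 0 0 0.1; 0 1 45 0 0 0 0.1; 0 1 58 0 0 0 0.1; 0 1 62 0 0 0 0.1",
  "grip_force": 80
}}

```text
t: 49.7
tcp_pos: [0.5733, 0.1079, 0.0077]
tool_rot: [0.708, 0.707, -0.001, -0.001]
force: [-0.7, -0.2, -0.3]
finger_gap: 0.549
gripper_force: 0.0
```

>>> {"fn": "move_arm", "kwargs": {
  "commands": "0 0 0 0 0 0 0.1; 0 0 0 0 0 0 -1; 0 0 0 0 0 0 -1; 0 0 0 0 0 0 -1; 0 0 0 0 0 0 -1"
}}

```text
t: 50.32
tcp_pos: [0.5739, 0.1079, 0.01]
tool_rot: [0.708, 0.707, 0.0, 0.0]
force: [-2.4, -0.6, 6.2]
finger_gap: 0.254
gripper_force: 78.7
```

>>> {"fn": "move_arm", "kwargs": {
  "commands": "-10 0 0 0 0 0 -1; -25 0 0 0 0 0 -1; -40 0 0 0 0 0 -1; -55 0 0 0 0 0 -1; -70 0 0 0 0 0 -1"
}}

```text
t: 50.95
tcp_pos: [0.5741, 0.0385, 0.01]
tool_rot: [0.708, 0.706, 0.001, -0.0]
force: [-1.2, 3.9, 6.1]
finger_gap: 0.253
gripper_force: 78.8
```

>>> {"fn": "move_arm", "kwargs": {
  "commands": "-15 0 0 0 0 0 -1; -30 0 0 0 0 0 -1; -45 0 0 0 0 0 -1; -60 0 0 0 0 0 -1; -70 0 0 0 0 0 -1"
}}

```text
t: 51.58
tcp_pos: [0.5742, -0.0316, 0.01]
tool_rot: [0.708, 0.706, 0.001, -0.0]
force: [-0.0, 4.8, 5.7]
finger_gap: 0.258
gripper_force: 78.8
```

>>> {"fn": "move_arm", "kwargs": {
  "commands": "-15 0 0 0 0 0 -1; -30 0 0 0 0 0 -1; -45 0 0 0 0 0 -1; -56 0 0 0 0 0 -1; -60 0 0 0 0 0 -1"
}}

```text
t: 52.2
tcp_pos: [0.5743, -0.0915, 0.01]
tool_rot: [0.708, 0.706, 0.001, 0.0]
force: [0.6, 5.3, 5.4]
finger_gap: 0.258
gripper_force: 78.8
```

```bash
python3 - <<'E'
from h import *
st(); shot("top","last_top"); shot("wrist","last_wrist")
im=cv2.imread("pics/last_top_full.png"); hsv=cv2.cvtColor(im,cv2.COLOR_BGR2HSV)
m=((hsv[...,0]>24)&(hsv[...,0]<34)&(hsv[...,1]>150)&(hsv[...,2]>100)).astype(np.uint8)
v,u=np.nonzero(m[215:260,200:365]); print("yellow u range",u.min()+200,u.max()+200, "y",(px2w("top",u.max()+200,230,.033)*1000).round(0))
im=cv2.imread("pics/last_wrist_full.png"); hsv=cv2.cvtColor(im,cv2.COLOR_BGR2HSV)
m=((hsv[...,0]>24)&(hsv[...,0]<34)&(hsv[...,1]>150)&(hsv[...,2]>100)).astype(np.uint8)
v,u=np.nonzero(m); print("wrist yellow v",v.min(),v.max(),(px2w("wrist",u[v==v.max()].mean(),v.max(),.033)*1000).round(0))
wood("wrist",.036,800)
E
```

```text
52.2 [574.3 -91.5  10. ] gap 21.9 F [0.6 5.3 5.4] gf 78.8
yellow u range 222 295 y [571. -26.  33.]
wrist yellow v 0 247 [573. -88.  33.]
px [ 87. 132.] c [489. -37.] LxW 121 30 yaw 90.7
```

The blade's yellow ends at y≈-88 at the plate's back, so the outer face is at about -96, level with the bar's end (-96). Holding, then releasing.

>>> {"fn": "move_arm", "kwargs": {
  "commands": "0 0 0 0 0 0 -1; 0 0 0 0 0 0 -1; 0 0 0 0 0 0 -1; 0 0 0 0 0 0 -1; 0 0 0 0 0 0 -1"
}}

```text
t: 52.92
tcp_pos: [0.5743, -0.0909, 0.01]
tool_rot: [0.708, 0.706, 0.001, 0.0]
force: [0.0, 4.9, 5.0]
finger_gap: 0.258
gripper_force: 78.7
```

>>> {"fn": "move_arm", "kwargs": {
  "commands": "0 0 0 0 0 0 -1; 0 0 0 0 0 0 -1; 0 0 0 0 0 0 -1; 0 0 0 0 0 0 -1; 0 0 0 0 0 0 -1"
}}

```text
t: 53.55
tcp_pos: [0.5743, -0.091, 0.01]
tool_rot: [0.708, 0.706, 0.001, 0.0]
force: [-1.3, 3.8, 5.4]
finger_gap: 0.255
gripper_force: 78.7
```

```bash
python3 - <<'E'
from h import *
st(); shot("wrist","last_wrist")
im=cv2.imread("pics/last_wrist_full.png"); hsv=cv2.cvtColor(im,cv2.COLOR_BGR2HSV)
m=((hsv[...,0]>24)&(hsv[...,0]<34)&(hsv[...,1]>150)&(hsv[...,2]>100)).astype(np.uint8)
v,u=np.nonzero(m); print("wrist yellow v",v.min(),v.max(),(px2w("wrist",u[v==v.max()].mean(),v.max(),.033)*1000).round(0))
E
```

```text
53.55 [574.3 -91.   10. ] gap 21.7 F [-1.3  3.8  5.4] gf 78.7
wrist yellow v 0 247 [573. -87.  33.]
```

>>> {"fn": "move_arm", "kwargs": {
  "commands": "0 0 0 0 0 0 0.1; 0 0 0 0 0 0 0.1; 0 0 0 0 0 0 0.1; 0 0 0 0 0 0 0.1; 0 0 0 0 0 0 0.1"
}}

```text
t: 54.22
tcp_pos: [0.5738, -0.0922, 0.0091]
tool_rot: [0.708, 0.707, -0.0, 0.0]
force: [0.5, 0.1, -0.3]
finger_gap: 0.551
gripper_force: 0.0
```

>>> {"fn": "move_arm", "kwargs": {
  "commands": "0 0 -20 0 0 0 0.1; 0 0 -50 0 0 0 0.1; 0 0 -90 0 0 0 0.1; 0 0 -130 0 0 0 0.1; 0 0 -150 0 0 0 0.1"
}}

```text
t: 54.85
tcp_pos: [0.5748, -0.0924, 0.1616]
tool_rot: [0.708, 0.707, 0.001, 0.002]
force: [-0.6, -0.2, 0.3]
finger_gap: 0.554
gripper_force: 0.0
```

>>> {"fn": "move_arm", "kwargs": {
  "commands": "-30 -30 0 0 0 0 0.1; -60 -40 0 0 0 0 0.1; -100 -40 0 0 0 0 0.1; -140 -40 0 0 0 0 0.1; -150 -40 0 0 0 0 0.1"
}}

```text
t: 55.48
tcp_pos: [0.5337, -0.2445, 0.1592]
tool_rot: [0.709, 0.706, -0.0, 0.001]
force: [-0.3, 0.3, 0.6]
finger_gap: 0.55
gripper_force: 0.0
```

```bash
python3 - <<'E'
from h import *
st(); shot("top","last_top"); wood("top",.036,60)
im=cv2.imread("pics/last_top_full.png"); d=cv2.absdiff(im,cv2.imread("pics/t0_full.png")).max(2)
print("hook/case diff",d[220:240,190:242].mean(),"cups",d[125:170,195:365].mean(),d[125:170,195:365].max())
hsv=cv2.cvtColor(im,cv2.COLOR_BGR2HSV)
m=((hsv[...,0]>24)&(hsv[...,0]<34)&(hsv[...,1]>150)&(hsv[...,2]>100)); v,u=np.nonzero(m[215:260,200:365]); print(u.min()+200,u.max()+200)
b=im[245:320,80:170]; h2=cv2.cvtColor(b,cv2.COLOR_BGR2HSV); m=((h2[...,1]<40)&(h2[...,2]>150)).astype(np.uint8)
n,l,s,c=cv2.connectedComponentsWithStats(m); print([(s[i,4],c[i].round()+[80,245]) for i in range(1,n) if s[i,4]>15])
E
```

```text
55.48 [ 533.7 -244.5  159.2] gap 46.8 F [-0.3  0.3  0.6] gf 0.0
px [123. 284.] c [453. 374.] LxW 39 30 yaw 32.8
px [141. 268.] c [488. 332.] LxW 36 25 yaw 115.8
px [282. 264.] c [492.   4.] LxW 201 30 yaw 89.2
px [136. 255.] c [519. 343.] LxW 45 29 yaw 115.8
px [228. 230.] c [574. 131.] LxW 26 16 yaw 89.1
px [514. 114.] c [ 835. -546.] LxW 149 107 yaw 72.3
px [ 58. 120.] c [843. 536.] LxW 202 142 yaw 112.8
px [464.  63.] c [ 960. -434.] LxW 315 32 yaw 96.0
px [480.  18.] c [1073. -478.] LxW 300 108 yaw 92.4
hook/case diff 7.695192307692308 cups 7.75437908496732 18
221 230
[(np.int32(1386), array([128., 275.])), (np.int32(148), array([158., 268.]))]
```

```bash
python3 - <<'E'
from h import *
a=cv2.resize(cv2.imread("pics/t5.png"),(390,150),interpolation=cv2.INTER_AREA)
b=cv2.imread("pics/last_top_full.png")[185:335,70:460]
d=cv2.absdiff(a,b).max(2)[15:130,10:105]; print("bin diff",d.mean(),d.max(),np.argwhere(d>45)[:10].tolist())
print(b[249-185-3:249-185+4:3,151-70], a[61:68:3,81])
st(); ticket.sign_off()
E
```

```text
bin diff 4.979679633867277 117 [[43, 68], [43, 69], [43, 70], [43, 71], [44, 67], [44, 68], [44, 69], [44, 70], [44, 71], [44, 72]]
[[118 115 117]
 [124 120 121]
 [119 117 118]] [[145 183 220]
 [149 188 223]
 [157 199 231]]
55.52 [ 533.5 -244.4  159. ] gap 46.8 F [-0.4 -0.6  0.4] gf 0.0
the job is handed in; nothing more can be done
```

```bash
python3 - <<'E'
from h import *
a=cv2.resize(cv2.imread("pics/t5.png"),(390,150),interpolation=cv2.INTER_AREA)
b=cv2.imread("pics/last_top_full.png")[185:335,70:460]
d=(cv2.absdiff(a,b).max(2)>45).astype(np.uint8)
n,l,s,c=cv2.connectedComponentsWithStats(d)
for i in range(1,n):
    if s[i,4]>25 and c[i][0]<250: print(s[i],c[i]+[70,185],b[l==i].mean(0).round(),a[l==i].mean(0).round(),(px2w("top",*(c[i]+[70,185]),.02)*1000).round(0))
E
```

```text
[ 161   36  120   72 4384] [289.90282847 254.38663321] [140. 144. 146.] [184. 174. 162.] [514. -14.  20.]
[77 58  9 14 85] [150.57647059 249.45882353] [123. 121. 122.] [143. 177. 208.] [531. 315.  20.]
[143  79  15  15  30] [220.6        271.03333333] [142. 134. 126.] [195. 184. 172.] [478. 149.  20.]
[216  89  53  19 542] [310.62361624 282.25830258] [201. 189. 178.] [130. 122. 115.] [449. -61.  20.]
[163 103   7   5  28] [235.60714286 290.28571429] [116. 111. 108.] [172. 164. 161.] [433. 114.  20.]
[166 134  17  10  49] [242.24489796 322.81632653] [ 63.  84. 128.] [41. 53. 81.] [358.  99.  20.]
```

Handed in, no verdict seen: scraps binned, bar against the stop, hook held level with its end about 1.2 s, tape home. Just before hand-in one offcut had vanished from the top view; it is not visible anywhere outside the bin, so it was most likely knocked against the near bin wall, but I had already signed off and could not confirm it.

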